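# Put the packing bench to rest at the end of the shift

### The arm

A 6-joint arm with a two-finger parallel gripper is mounted at the origin on the work surface. World frame = base frame: x ahead of the robot, y to its left, z up, the work surface at z = 0. Lengths are in mm, angles in rad, forces in N, time in s.
With the tool pointing down it reaches from about 350 to 975 mm from the base axis. Payload 7.1 kg.
Tool frame: the origin (TCP) lies at the very end of the fingers, on their centre line; the grasp point (between the pads) lies 19 mm behind it; x points along the fingers, z is the direction in which the jaws open and shut, and the axes are right-handed (so a half turn about x gives the same grasp; the last joint's range is limited). The gripper opens to 88 mm and grips with 3 to 60 N. Pads are 20 mm wide; open, the fingers measure 115 mm over their backs; the gripper's body (75 mm by 178 mm) begins 61 mm behind the grasp point.
Start: joints at [-1.171, 0.423, 1.63, -0, 1.089, -0.019], TCP at [254.18, -570.961, 191.675] pointing down, gripper open.
Joint ranges: [-3, 3], [-0.9, 2.11], [0.09, 2.58], [-1.31, 4.45], [0.11, 2.69], [-2.54, 2.54]. Speed limits (rad/s): [2.39, 2.39, 3.01, 3.14, 3.14, 3.14].

### API

Orientations are given as a rotation vector (axis times angle).
In Python, from workcell import * gives the robot as it stands.
- The arm moves only by the shell command python3 -m crank 'ROWS'. ROWS is JSON, a list of rows, each a list of 3 entries, a list of its own where there are three numbers: the shift along the tool's x, y, z in cm, then the turn, a rotation vector about the tool's x, y, z in degrees, then the finger opening in cm, from 0 to 8.78. In form: [[[dx, dy, dz], [rx, ry, rz], claw], ...]. A call has 1 to 5 rows; each row shifts and turns the commanded pose from where the row before left it, along the tool's axes as they then stand; what a row does not reach is not made up. A row lasts 1/8 s, in which the tool goes at most 62.5 mm and 10.7 degrees, less where a joint would pass 70% of its speed; a pose out of reach is approached as far as the arm can. A call with a gripper value outside its range is refused whole. The fingers move at their own pace and stop on an object; the grip force is fixed at half the most. Time passes only in rows, so rows that do not move let the fingers close. It gives the time, the measured TCP pose, the force and the opening at its end, in the units of the state.
- get_obs(): the state, without advancing time (a new reading comes with each control period).
- get_image(name): name is "side" or "top"; returns a dict with "pixels" (384x512x3 uint8, red, green, blue), "mtx" (3x3 intrinsics, pixels), "view" (4x4, takes a point from world to camera coordinates). Camera axes: x right, y down, z forward; pixel columns grow to the right and rows downward; lengths in mm; the calibration is good to about 2 mm. A picture is of the moment at which its call begins. There is no depth.
- close_job(): hands the job in, once; it reports no verdict.
The state is a dict: "t": time; "qpos": joint angles; "qvel": joint speeds; "joint_torque": joint torques, N m; "ee_pos": TCP position; "orientation": TCP orientation; "ft_force": force on the tool from outside, world axes, zero at the start; "moment": the same for the moment, N m; "width": finger opening in mm.
Only numpy, scipy, OpenCV 4.12 (cv2) and the standard library are available. Lean on these libraries where they do the work, as an engineer would, in place of code of your own. Each camera call takes 0.05 s, during which the arm holds its last target.

### The job

Close down the packing bench: first push the machine's lever fully over to switch it off, and only then pull the forming plates (two to four of them) out of its bed and hang each by its eye on a peg of its own on the peg stand. Nest the four emptied parts pots inside one another in size order in the widest one, standing on the table, and leave the other things on the bench alone.

Things in the scene. Friction and masses are not known exactly. Their poses are not given: they have to be found in the camera images.
- machine: fixed packing machine: metal housing 105 mm high (150 with cover) behind a low plate bed. Origin on the table under the bed's middle; x away from the robot, y along the bed, z up. Bed 50 x 246 x 50 mm high, four slots in line at y -87, -29, 29, 87 mm, 11 mm wide in x, 30 deep, where plates stand upright facing -x. A lever stands on a block at the +y end
- switch (a joint): switch-off lever of the machine, rad: 0 leaning towards the robot (on), 1.0 fully over, away from the robot (off); stays where it is left, light to push
- switch_tip (a point): centre of the lever's black ball (26 mm across), 80 mm from its pivot; the pivot is at machine x 30, y 155, z 72 mm; at 0 the ball is 38 mm nearer the robot than the pivot and 142 mm above the table, at 1.0 it is 38 mm beyond it
- peg1 (a point): middle of peg 1 of the fixed steel peg stand, on the peg's axis, 175 mm above the table; x away from the robot, y along the stand, z up. Round rod 8 mm thick along x: round tip 32 mm to -x of this point, face of the crossbar that carries it (300 mm long, top 179 mm above the table, legs at its ends) 28 mm to +x; rises 10 degrees towards its tip. Pegs 70 mm apart in y
- peg2 (a point): middle of peg 2 of the fixed steel peg stand, on the peg's axis, 175 mm above the table; x away from the robot, y along the stand, z up. Round rod 8 mm thick along x: round tip 32 mm to -x of this point, face of the crossbar that carries it (300 mm long, top 179 mm above the table, legs at its ends) 28 mm to +x; rises 10 degrees towards its tip. Pegs 70 mm apart in y
- peg3 (a point): middle of peg 3 of the fixed steel peg stand, on the peg's axis, 175 mm above the table; x away from the robot, y along the stand, z up. Round rod 8 mm thick along x: round tip 32 mm to -x of this point, face of the crossbar that carries it (300 mm long, top 179 mm above the table, legs at its ends) 28 mm to +x; rises 10 degrees towards its tip. Pegs 70 mm apart in y
- peg4 (a point): middle of peg 4 of the fixed steel peg stand, on the peg's axis, 175 mm above the table; x away from the robot, y along the stand, z up. Round rod 8 mm thick along x: round tip 32 mm to -x of this point, face of the crossbar that carries it (300 mm long, top 179 mm above the table, legs at its ends) 28 mm to +x; rises 10 degrees towards its tip. Pegs 70 mm apart in y
- plate1: flat aluminium forming plate with one large round recess: 46 mm wide (y), 8 mm thick (x), 120 mm high (z), 110 g, with a square eye 22 x 22 mm through it near the top. Origin at the centre of its bottom edge, z up. Starts upright in one of the machine's slots, bottom 20 mm above the table. May be absent
- plate1_eye (a point): centre of the eye of plate1: 89 mm above its bottom edge, 31 mm below its top edge (20 mm of solid metal over the eye to grip); axes as the plate
- plate2: flat aluminium forming plate with two round recesses one above the other: 46 mm wide (y), 8 mm thick (x), 120 mm high (z), 110 g, with a square eye 22 x 22 mm through it near the top. Origin at the centre of its bottom edge, z up. Starts upright in one of the machine's slots, bottom 20 mm above the table. May be absent
- plate2_eye (a point): centre of the eye of plate2: 89 mm above its bottom edge, 31 mm below its top edge (20 mm of solid metal over the eye to grip); axes as the plate
- plate3: flat aluminium forming plate with four small recesses in a square: 46 mm wide (y), 8 mm thick (x), 120 mm high (z), 110 g, with a square eye 22 x 22 mm through it near the top. Origin at the centre of its bottom edge, z up. Starts upright in one of the machine's slots, bottom 20 mm above the table. May be absent
- plate3_eye (a point): centre of the eye of plate3: 89 mm above its bottom edge, 31 mm below its top edge (20 mm of solid metal over the eye to grip); axes as the plate
- plate4: flat aluminium forming plate with three small recesses in a column: 46 mm wide (y), 8 mm thick (x), 120 mm high (z), 110 g, with a square eye 22 x 22 mm through it near the top. Origin at the centre of its bottom edge, z up. Starts upright in one of the machine's slots, bottom 20 mm above the table. May be absent
- plate4_eye (a point): centre of the eye of plate4: 89 mm above its bottom edge, 31 mm below its top edge (20 mm of solid metal over the eye to grip); axes as the plate
- pot_a: grey plastic pot, open top, nearly straight round wall: 148 mm across outside at the rim (6 mm less at the foot), 45 mm high, wall 4 mm, floor 5 mm thick; the widest and lowest, stays on the table. Origin at the centre of its underside, z up
- pot_b: grey plastic pot, open top, nearly straight round wall: 112 mm across outside at the rim (6 mm less at the foot), 55 mm high, wall 4 mm, floor 5 mm thick; the second widest. Origin at the centre of its underside, z up
- pot_c: grey plastic pot, open top, nearly straight round wall: 78 mm across outside at the rim (6 mm less at the foot), 65 mm high, wall 4 mm, floor 5 mm thick; the second narrowest. Origin at the centre of its underside, z up
- pot_d: grey plastic pot, open top, nearly straight round wall: 48 mm across outside at the rim (6 mm less at the foot), 75 mm high, wall 4 mm, floor 5 mm thick; the narrowest and tallest. Origin at the centre of its underside, z up
- tape: bystander, leave alone: roll of clear tape lying flat, 52 mm across, 18 mm high. Origin on its underside, centred
- screwdriver: bystander, leave alone: black-handled screwdriver lying on the table. Origin on its underside
- mug: bystander, leave alone: white mug, 76 mm across, 90 mm high. Origin on its underside, centred
- bottle: bystander, leave alone: bottle, 60 mm across, 160 mm high. Origin on its underside, centred
- tin: bystander, leave alone: steel tin, 66 mm across, 60 mm high. Origin on its underside, centred

How it is judged:
By the outcome, as a careful person would: the job done as asked, in the order asked, and still so for the second after the job is handed in, with the robot touching nothing.
Of plate1, plate2, plate3, plate4 only 2 to 4 are there at a start; the rules pass over those that are not, and their reading is None.
At some moment in a run one of pot_a, pot_b, pot_c, pot_d may be knocked a few centimetres aside while the robot is not near it.
It also fails if it takes over 210 s, if anything falls off the work surface, if the arm or the gripper's body presses on something with over 40 N, if the wrist force passes 120 N, or if a joint passes its speed limit or range.

## Working session

There is one attempt and no reset: what is moved stays moved. The work goes in short steps, Python scripts to look and compute and a shell command to move; the robot and the scene stay as the last step left them, time stands still between calls to the robot, and variables do not carry over. Pictures are saved under pics/ and viewed, and the job is handed in when it is done.

```bash
ls; mkdir -p pics; python3 - <<'E'
from workcell import *
import cv2,numpy as np
o=get_obs();print(o)
for n in("side","top"):
    i=get_image(n);cv2.imwrite(f"pics/{n}0.png",cv2.cvtColor(i["pixels"],cv2.COLOR_RGB2BGR));print(i["mtx"].tolist(),np.round(i["view"],4).tolist())
E
```

```text
pics
{'t': 0.0, 'qpos': array([-1.17099158e+00,  4.23846292e-01,  1.63068957e+00, -2.39479408e-05,
        1.08857498e+00, -1.90193986e-02]), 'qvel': array([-1.07932755e-03,  1.46715489e-03,  3.68687797e-04,  9.07659535e-05,
       -1.42484262e-03, -5.99671611e-04]), 'joint_torque': array([ 3.47889772e-04, -5.44614780e+01, -2.73669899e+01,  6.43321616e-02,
        2.28518673e-02, -1.54951963e-04]), 'ee_pos': array([ 253.95157935, -570.4251476 ,  190.89848955]), 'orientation': array([ 0.89624248,  1.38001471, -0.89487215]), 'ft_force': array([ 0.11759478, -0.27576869,  0.15026822]), 'moment': array([ 0.03178158, -0.01840197,  0.03567382]), 'width': 87.8942999329487}
[[378.26198116751397, 0.0, 252.68296439240495], [0.0, 378.26198116751397, 194.70580095108352], [0.0, 0.0, 1.0]] [[0.9679, -0.2511, -0.0105, -527.7089], [-0.135, -0.4844, -0.8644, 211.3012], [0.212, 0.838, -0.5028, 1287.3165], [0.0, 0.0, 0.0, 1.0]]
[[431.6753341640285, 0.0, 250.35920355517482], [0.0, 431.6753341640285, 188.27362266751888], [0.0, 0.0, 1.0]] [[0.0259, -0.9996, -0.0115, 19.6554], [-0.9921, -0.0243, -0.1229, 569.7982], [0.1226, 0.0146, -0.9924, 1356.914], [0.0, 0.0, 0.0, 1.0]]
```

```bash
python3 - <<'E'
import cv2
for n in("side","top"):
    i=cv2.imread(f"pics/{n}0.png");cv2.imwrite(f"pics/{n}0b.png",cv2.resize(i,(800,600),interpolation=cv2.INTER_CUBIC))
E
```

```text
(no output)
```

View pics/side0b.png

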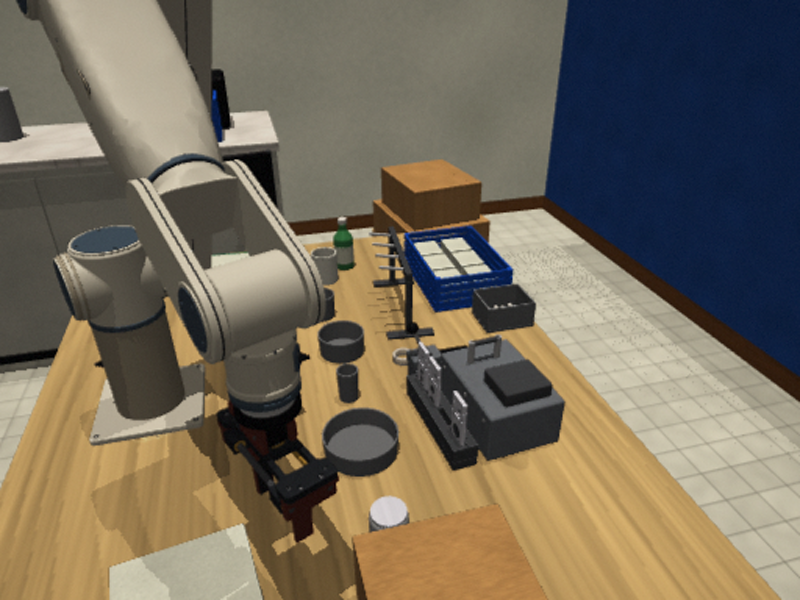

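View pics/top0b.png

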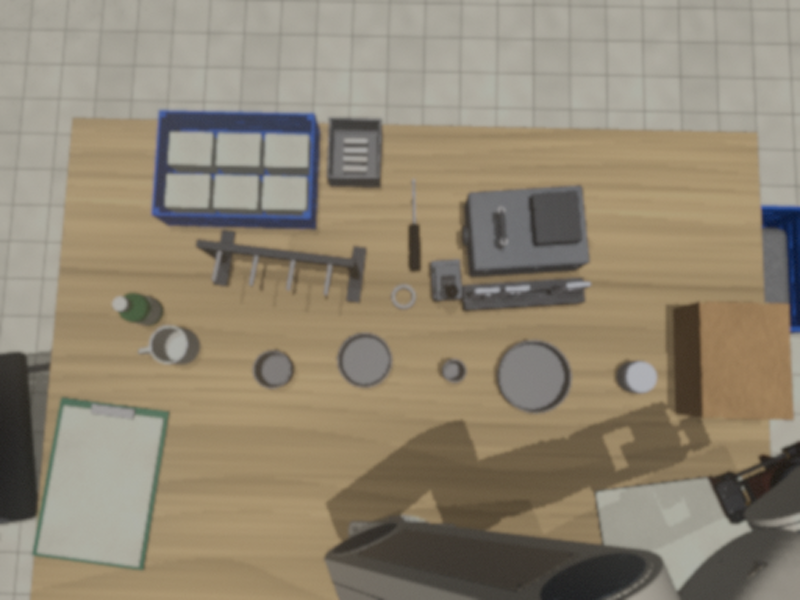

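The top view shows the machine at about (525,245) with three plates in its bed and the lever ball near (450,290). The peg stand is at (285,265). The pots are a (533,375), b (365,360), c (274,370) and d (452,370). I'll zoom in next.

```bash
cat > h.py <<'E'
from workcell import *
import cv2,numpy as np
def grab(n,tag):
    i=get_image(n);b=cv2.cvtColor(i["pixels"],cv2.COLOR_RGB2BGR);cv2.imwrite(f"pics/{n}_{tag}_raw.png",b)
    np.savez("cam_"+n,K=i["mtx"],V=i["view"]);return b
def cam(n):
    d=np.load("cam_"+n+".npz");return d["K"],d["V"]
def crop(n,tag,x0,y0,x1,y1):
    b=cv2.imread(f"pics/{n}_{tag}_raw.png")[y0:y1,x0:x1];s=min(800/(x1-x0),600/(y1-y0))
    b=cv2.resize(b,None,fx=s,fy=s,interpolation=cv2.INTER_CUBIC)
    # ticks
    for u in range((x0+9)//10*10,x1,10):
        cv2.line(b,(int((u-x0)*s),0),(int((u-x0)*s),6 if u%50 else 14),(0,0,255),1)
        if u%20==0: cv2.putText(b,str(u),(int((u-x0)*s)+1,22),0,.38,(0,0,255),1)
    for v in range((y0+9)//10*10,y1,10):
        cv2.line(b,(0,int((v-y0)*s)),(6,int((v-y0)*s)),(0,0,255),1)
        if v%20==0: cv2.putText(b,str(v),(8,int((v-y0)*s)+4),0,.38,(0,0,255),1)
    cv2.imwrite(f"pics/{n}_{tag}_{x0}_{y0}.png",b[:600,:800])
def ray(n,u,v):
    K,V=cam(n);R=V[:3,:3];c=-R.T@V[:3,3];d=R.T@np.linalg.solve(K,[u,v,1.]);return c,d/np.linalg.norm(d)
def onz(n,u,v,z):
    c,d=ray(n,u,v);return c+d*(z-c[2])/d[2]
def proj(n,p):
    K,V=cam(n);q=K@(V[:3,:3]@np.asarray(p,float)+V[:3,3]);return q[:2]/q[2]
def two(a,b):
    c1,d1=ray("side",*a);c2,d2=ray("top",*b)
    s=np.linalg.lstsq(np.c_[d1,-d2],c2-c1,rcond=None)[0]
    p,q=c1+s[0]*d1,c2+s[1]*d2;return (p+q)/2,np.linalg.norm(p-q)
E
python3 - <<'E'
from h import *
grab("side","1");grab("top","1")
crop("top","1",270,100,410,205);crop("top","1",115,130,275,250);crop("side","1",230,200,380,305);crop("side","1",190,130,290,225)
E
```

```text
(no output)
```

View pics/top_1_270_100.png

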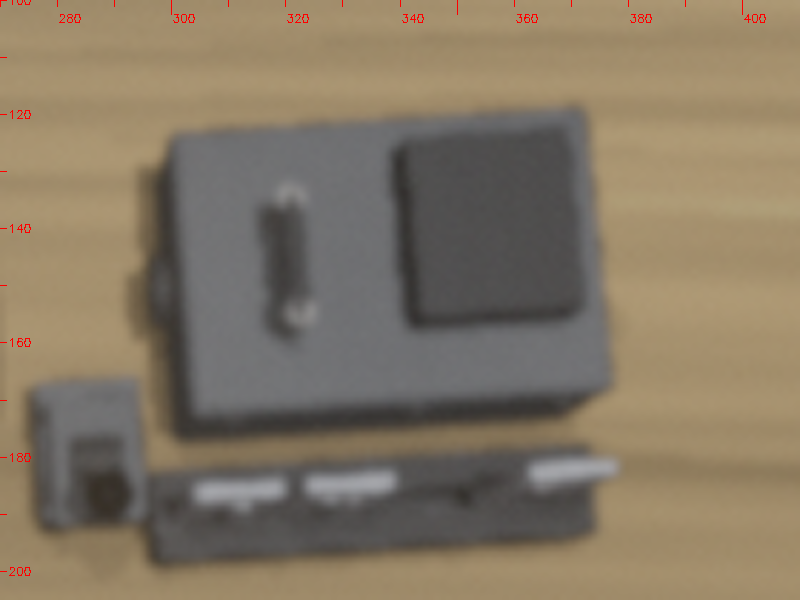

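View pics/top_1_115_130.png

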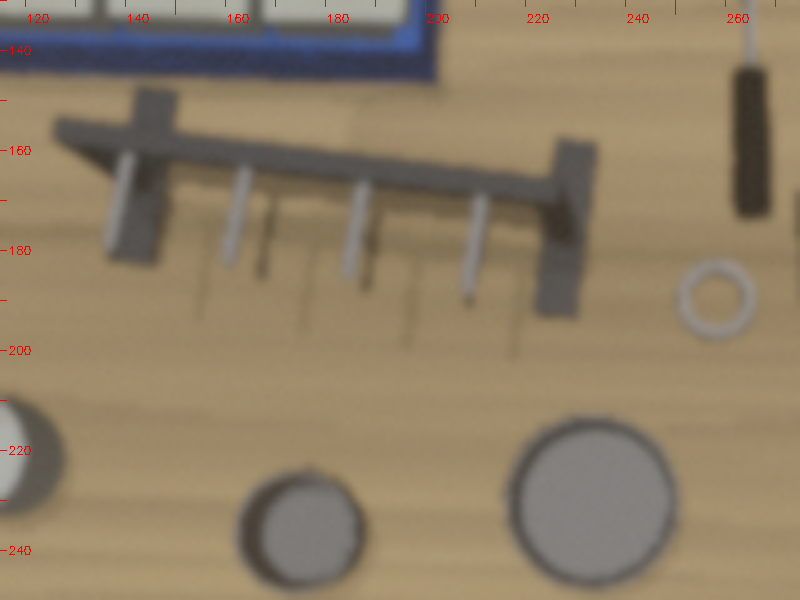

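View pics/side_1_230_200.png

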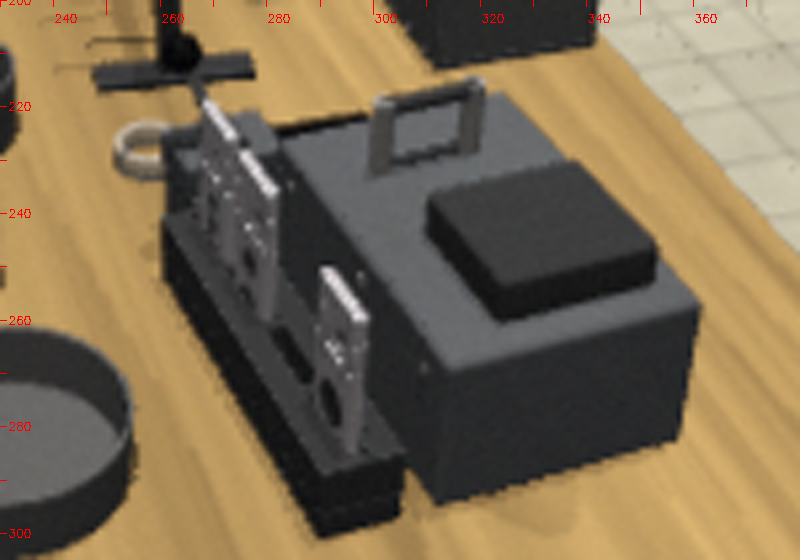

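View pics/side_1_190_130.png

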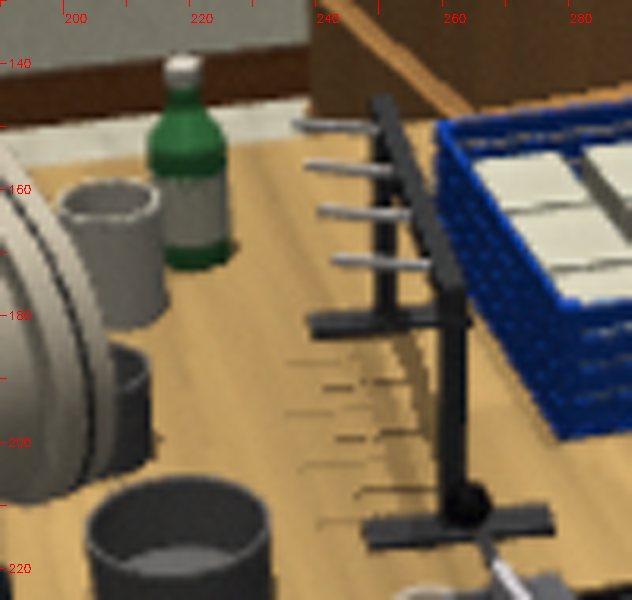

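```bash
python3 - <<'E'
from h import *
P=lambda u,v,z:print((u,v,z),np.round(onz("top",u,v,z),1))
print("bed z50")
for c in[(297.5,198.5),(374.5,193.2),(296,183),(373.5,178)]:P(*c,50)
print("plates z140")
for c in[(304,186),(320,185.2),(323.5,185),(339.5,184),(362.5,182.8),(378.5,181.2)]:P(*c,140)
print("ball");print(two((260.5,209.5),(288.8,186.2)))
print("pegs tip/root");
# peg tips z=175+32*tan10ish ~180.6; root z 170
for t,r in[((136,180),(139.5,160.5)),((160.5,182.5),(163.2,163.3)),((184.2,185.3),(187.5,166)),((207.7,188.5),(211,168.8))]:
    P(*t,180.6);P(*r,170)
for s,t in[((236,150),(136,180)),((238,156.5),(160.5,182.5)),((240,163.5),(184.2,185.3)),((242,171.3),(207.7,188.5))]:print(two(s,t))
b=cv2.imread("pics/top_1_raw.png")
hsv=cv2.cvtColor(b,cv2.COLOR_BGR2HSV);m=((hsv[...,1]<70)).astype(np.uint8)*255
m=cv2.morphologyEx(m,cv2.MORPH_OPEN,np.ones((3,3)))
for nm,(u,v),z in[("a",(341,240),45),("b",(233,230),55),("c",(175,236),65),("d",(289,237),75),("tin",(409,241),60),("tape",(258,189),18)]:
    cs,_=cv2.findContours(m,cv2.RETR_EXTERNAL,2)
    for c in cs:
        if cv2.pointPolygonTest(c,(u,v),False)>=0 and cv2.contourArea(c)<6000:
            e=cv2.fitEllipse(c);print(nm,np.round(e[0],1),np.round(e[1],1),np.round(onz("top",*e[0],z),1))
E
```

```text
bed z50
(297.5, 198.5, 50) [ 538.2 -116.8   50. ]
(374.5, 193.2, 50) [ 561.2 -360.8   50. ]
(296, 183, 50) [ 587.8 -111.4   50. ]
(373.5, 178, 50) [ 609.9 -358.    50. ]
plates z140
(304, 186, 140) [ 566.9 -127.1  140. ]
(320, 185.2, 140) [ 570.5 -174.6  140. ]
(323.5, 185, 140) [ 571.3 -185.   140. ]
(339.5, 184, 140) [ 575.5 -232.5  140. ]
(362.5, 182.8, 140) [ 580.8 -300.8  140. ]
(378.5, 181.2, 140) [ 586.7 -348.3  140. ]
ball
(array([558.75687051, -80.35673591, 146.08282942]), np.float64(11.40540099757979))
pegs tip/root
(136, 180, 180.6) [567.2 364.2 180.6]
(139.5, 160.5, 170) [626.8 360.3 170. ]
(160.5, 182.5, 180.6) [561.7 292.6 180.6]
(163.2, 163.3, 170) [620.1 290.  170. ]
(184.2, 185.3, 180.6) [555.2 223.5 180.6]
(187.5, 166, 170) [613.8 218.1 170. ]
(207.7, 188.5, 180.6) [547.5 155.  180.6]
(211, 168.8, 170) [607.1 148.8 170. ]
(array([568.11322434, 366.3962645 , 172.9985867 ]), np.float64(0.3345051886683903))
(array([561.51478391, 293.99069226, 174.98472107]), np.float64(1.7795033975363241))
(array([554.50126623, 224.44304944, 175.8697356 ]), np.float64(2.5300439027293704))
(array([546.75502598, 155.8455565 , 175.43413026]), np.float64(2.755401635169537))
a [341.9 240.6] [46.5 48.2] [ 409.1 -258.5   45. ]
b [232.9 230. ] [35.2 35.5] [433.2  85.2  55. ]
c [173.8 235.9] [24.5 25.4] [409.8 268.3  65. ]
d [290.3 237. ] [15.5 15.8] [415.9 -93.6  75. ]
tin [408.  240.7] [21.4 26.1] [ 413.9 -460.2   60. ]
tape [257.8 189.2] [16.3 16.4] [568.7   9.8  18. ]
```

```bash
cat >> h.py <<'E'
from scipy.spatial.transform import Rotation as Ro
def state():
    o=get_obs();R=Ro.from_rotvec(o["orientation"]).as_matrix();return o,R
def to(p=None,zdir=None):
    """report tool-frame shift (cm) to reach p in current orientation, and turn about tool x (deg) to bring tool z to zdir(xy) (mod 180)"""
    o,R=state();print("t",round(o["t"],2),"pos",np.round(o["ee_pos"],1),"F",np.round(o["ft_force"],1),"w",round(o["width"],1),"q",np.round(o["qpos"],2))
    print("R cols",np.round(R,3).tolist())
    if p is not None: print("shift cm",np.round(R.T@(np.asarray(p,float)-o["ee_pos"])/10,2))
    if zdir is not None:
        d=R.T@np.array([zdir[0],zdir[1],0.]);a=np.degrees(np.arctan2(-d[1],d[2]));print("turn about x deg",round((a+90)%180-90,1),round(a,1))
E
python3 - <<'E'
from h import *
to((505,-83,200),(1,.093))
for p in[(552,-83,142),(563.5,-234.5,140),(566.2,-150.1,140)]:print(p,proj("top",p),proj("side",p))
E
```

```text
t 0.2 pos [ 254.  -570.6  191.2] F [-0.2 -0.5  0.8] w 87.8 q [-1.17  0.42  1.63 -0.    1.09 -0.02]
R cols [[-0.0, 0.914, 0.407], [0.001, 0.407, -0.914], [-1.0, -0.0, -0.001]]
shift cm [ -0.85  42.76 -34.34]
turn about x deg -71.3 -71.3
(552, -83, 142) [289.15915247 190.53175403] [260.44715108 210.94848948]
(563.5, -234.5, 140) [340.15868222 188.01140803] [277.61222433 237.12082612]
(566.2, -150.1, 140) [311.73597039 186.42426903] [270.34261688 221.74133223]
```

```bash
python3 -m crank '[[[0,2,-1.6],[0,0,0],0],[[0,4.6,-3.7],[0,0,0],0],[[0,4.6,-3.7],[0,0,0],0],[[0,4.6,-3.7],[0,0,0],0],[[0,4.6,-3.7],[0,0,0],0]]'; python3 -m crank '[[[0,4.6,-3.7],[0,0,0],0],[[0,4.6,-3.7],[0,0,0],0],[[0,4.6,-3.7],[0,0,0],0],[[0,4.6,-3.7],[0,0,0],0],[[0,2,-1.6],[0,0,0],0]]'; python3 -c "
from h import *
to((505,-84,200),(1,.093))"
```

```text
t: 0.82
ee_pos: [374.4, -335.2, 191.7]
orientation: [0.896, 1.379, -0.895]
ft_force: [0.9, 0.1, 1.4]
width: 41.3
t: 1.45
ee_pos: [493.8, -101.7, 191.7]
orientation: [0.893, 1.38, -0.893]
ft_force: [0.3, -0.7, -0.2]
width: 0.3
t 1.45 pos [ 493.8 -101.7  191.7] F [ 0.3 -0.7 -0.2] w 0.3 q [-0.23  0.25  1.89  0.    1.    0.92]
R cols [[0.0, 0.912, 0.41], [0.001, 0.41, -0.912], [-1.0, 0.0, -0.0]]
shift cm [-0.82  1.75 -1.15]
turn about x deg -71.1 -71.1
```

```bash
python3 -m crank '[[[0,1.7,-1.1],[-10,0,0],0],[[0,0,0],[-10.2,0,0],0],[[0,0,0],[-10.2,0,0],0],[[0,0,0],[-10.2,0,0],0],[[0,0,0],[-10.2,0,0],0]]'; python3 -m crank '[[[0,0,0],[-10.2,0,0],0],[[0,0,0],[-10.1,0,0],0],[[0,0,0],[0,0,0],0]]'; python3 -c "
from h import *
to((505,-84,130),(1,.093))
to((608,-77,130),(1,.093))"
```

```text
t: 2.08
ee_pos: [503.7, -87.2, 191.6]
orientation: [0.203, 1.562, -0.203]
ft_force: [-0.4, -0.2, 0.4]
width: 0.6
t: 2.45
ee_pos: [503.9, -87.5, 191.6]
orientation: [-0.069, 1.57, 0.069]
ft_force: [0.1, 0.7, 0.4]
width: 0.5
t 2.45 pos [503.9 -87.5 191.6] F [0.1 0.7 0.4] w 0.5 q [-0.2   0.26  1.88  0.    1.01 -0.28]
R cols [[-0.0, -0.088, 0.996], [0.0, 0.996, 0.088], [-1.0, 0.0, -0.0]]
shift cm [6.16 0.33 0.14]
turn about x deg -0.3 -0.3
t 2.45 pos [503.9 -87.5 191.6] F [0.1 0.7 0.4] w 0.5 q [-0.2   0.26  1.88  0.    1.01 -0.28]
R cols [[-0.0, -0.088, 0.996], [0.0, 0.996, 0.088], [-1.0, 0.0, -0.0]]
shift cm [ 6.16  0.13 10.46]
turn about x deg -0.3 -0.3
```

Tool x is down, y is +y and z is +x (machine axes). I'll lower the gripper and push the lever.

```bash
python3 -m crank '[[[3,0.3,0],[0,0,0],0],[[3,0,0],[0,0,0],0],[[0,0,1.5],[0,0,0],0],[[0,0,1.5],[0,0,0],0],[[0,0,1.5],[0,0,0],0]]'; python3 -m crank '[[[0,0,1.5],[0,0,0],0],[[0,0,1.5],[0,0,0],0],[[0,0,1],[0,0,0],0],[[0,0,0.7],[0,0,0],0]]';python3 -c "
from h import *
to((608,-77,130),(1,.093))"
```

```text
t: 3.08
ee_pos: [551.6, -81.4, 133.1]
orientation: [-0.07, 1.567, 0.069]
ft_force: [0.1, 0.9, -0.3]
width: 0.5
t: 3.58
ee_pos: [596.5, -77.2, 131.6]
orientation: [-0.07, 1.57, 0.07]
ft_force: [0.2, 0.2, -0.1]
width: 0.6
t 3.58 pos [596.5 -77.2 131.6] F [ 0.2  0.2 -0.1] w 0.6 q [-0.15  0.46  1.73 -0.    0.95 -0.24]
R cols [[-0.0, -0.089, 0.996], [0.0, 0.996, 0.089], [-1.0, 0.0, -0.0]]
shift cm [ 0.16 -0.08  1.15]
turn about x deg -0.2 -0.2
```

```bash
python3 -m crank '[[[0,0,0.5],[0,0,0],0],[[0,0,0.4],[0,0,0],0]]';  python3 - <<'E'
from h import *
grab("side","2");grab("top","2");crop("side","2",200,160,340,265);crop("top","2",230,130,370,235)
E
```

```text
t: 3.82
ee_pos: [604.9, -76.5, 131.6]
orientation: [-0.07, 1.57, 0.07]
ft_force: [-0.0, 0.0, 0.8]
width: 0.3
```

View pics/side_2_200_160.png

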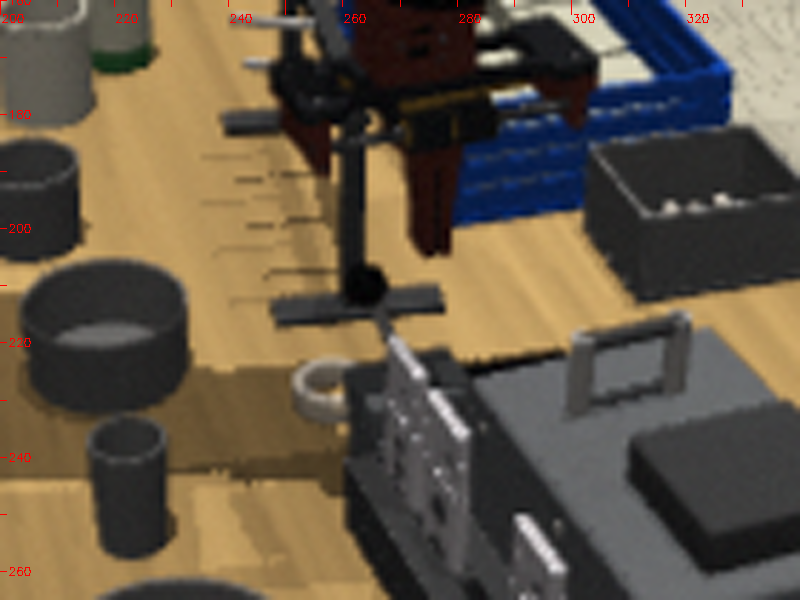

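```bash
python3 - <<'E'
from h import *
print(proj("side",(605,-76.5,131.6)),proj("top",(605,-76.5,131.6)))
for b in[(262,210),(260.5,209.5)]:
  for z in(100,120,130,142):print(b,z,np.round(onz("side",*b,z)))
for z in(100,120,130,142):print(z,onz("top",288.8,186.2,z))
E
```

```text
[274.96413966 210.28493096] [286.99064927 173.40554913]
(262, 210) 100 [577. -15. 100.]
(262, 210) 120 [568. -45. 120.]
(262, 210) 130 [564. -61. 130.]
(262, 210) 142 [559. -79. 142.]
(260.5, 209.5) 100 [572. -11. 100.]
(260.5, 209.5) 120 [564. -41. 120.]
(260.5, 209.5) 130 [560. -56. 130.]
(260.5, 209.5) 142 [555. -74. 142.]
100 [570.43253126 -84.88526366 100.        ]
120 [567.8209461  -83.38779152 120.        ]
130 [566.51515351 -82.63905546 130.        ]
142 [564.94820242 -81.74057217 142.        ]
```

View pics/top_2_230_130.png

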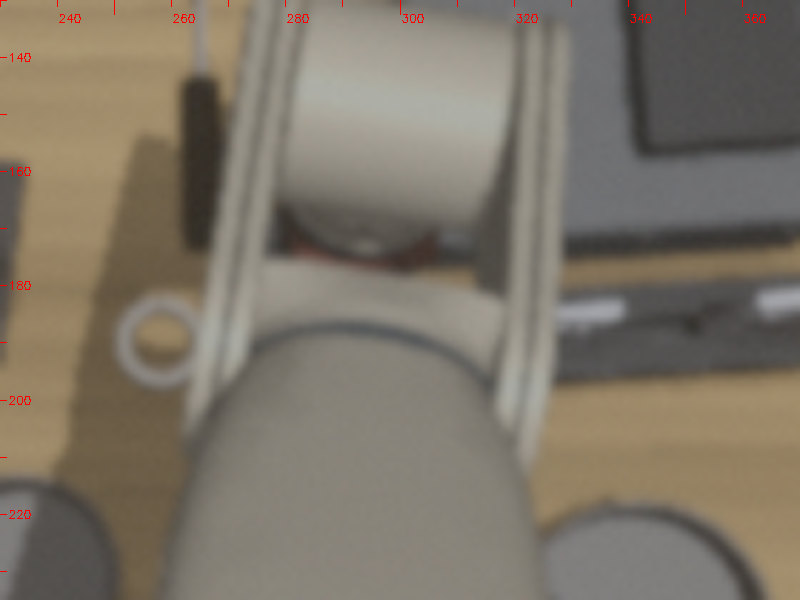

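```bash
python3 - <<'E'
from h import *
print(two((263.7,209.7),(288.7,186.3)))
for p in[(605,-76.5,131.6),(605,-76.5,150),(605,-76.5,160),(590,-80,72),(627,-76,142),(552,-83,142),(254,-570.6,191)]:print(p,proj("side",p),proj("top",p))
to()
E
python3 - <<'E'
from h import *
crop("side","2",240,180,300,225); crop("side","1",240,180,300,225)
E
```

```text
(array([564.09928073, -81.24876288, 143.86735442]), np.float64(0.6026154715890119))
(605, -76.5, 131.6) [274.96413966 210.28493096] [286.99064927 173.40554913]
(605, -76.5, 150) [275.06860441 205.68321201] [287.4415963  172.43168334]
(605, -76.5, 160) [275.12601653 203.15418283] [287.6921098  171.89067408]
(590, -80, 72) [270.79720264 225.96129937] [286.65210727 181.12615664]
(627, -76, 142) [281.16535687 206.69534239] [287.18988489 165.59264656]
(552, -83, 142) [260.44715108 210.94848948] [289.15915247 190.53175403]
(254, -570.6, 191) [183.33977908 336.90686354] [465.94524214 300.04395543]
t 3.92 pos [605.1 -76.5 131.7] F [-0.5  0.3  0.4] w 0.6 q [-0.15  0.47  1.71  0.    0.96 -0.23]
R cols [[0.0, -0.089, 0.996], [0.0, 0.996, 0.089], [-1.0, -0.0, 0.0]]
```

View pics/side_2_240_180.png

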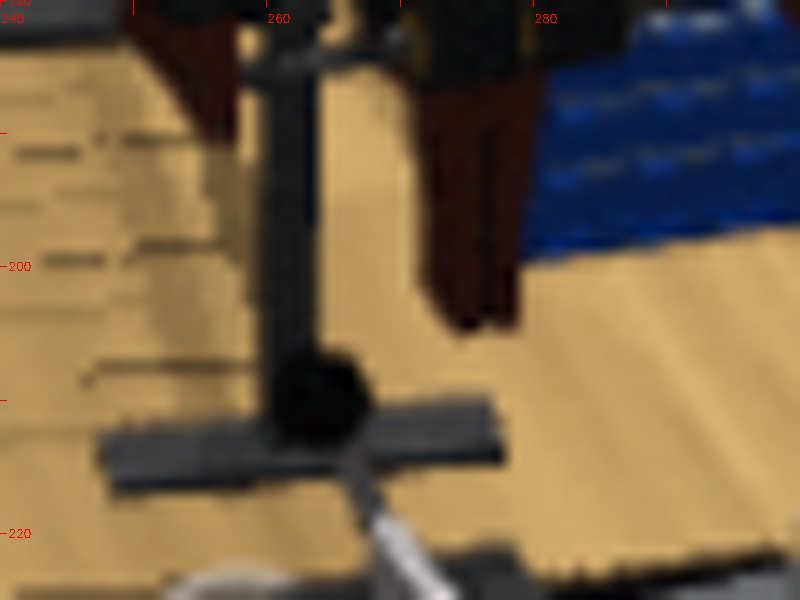

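View pics/side_1_240_180.png

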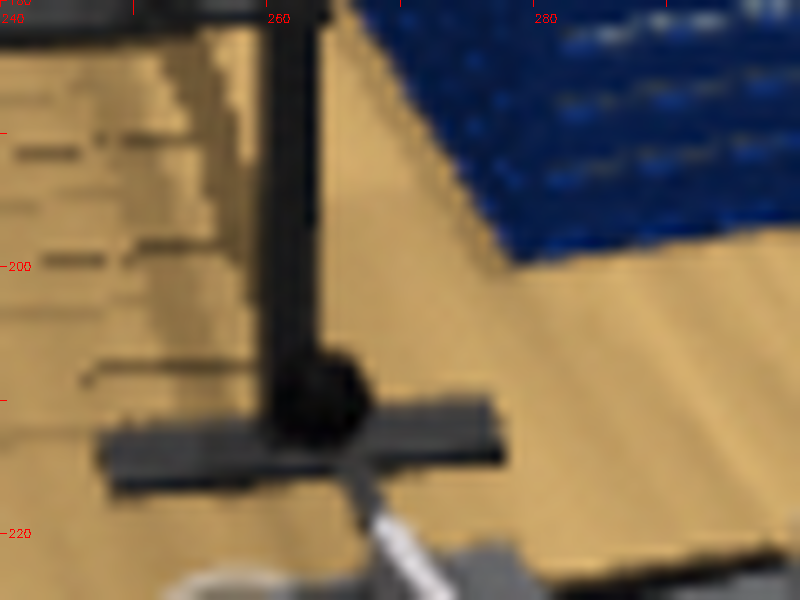

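```bash
python3 - <<'E'
from h import *
c=np.array([254,-570.6,191.2]);z=np.array([.407,-.914,0]);y=np.array([.914,.407,0])
for s in(44,57,-44,-57):
    print(s,[np.round(proj("side",c+s*z+w*y),1).tolist() for w in(-10,10)],np.round(proj("top",c+s*z),1))
crop("side","1",130,270,240,352)
E
```

```text
44 [[190.1, 354.2], [199.0, 348.6]] [480.4 293.8]
57 [[193.6, 358.8], [202.5, 353.1]] [484.7 292. ]
-44 [[168.6, 325.8], [177.1, 321.0]] [451.5 306.3]
-57 [[165.7, 322.0], [174.2, 317.3]] [447.2 308.2]
```

View pics/side_1_130_270.png

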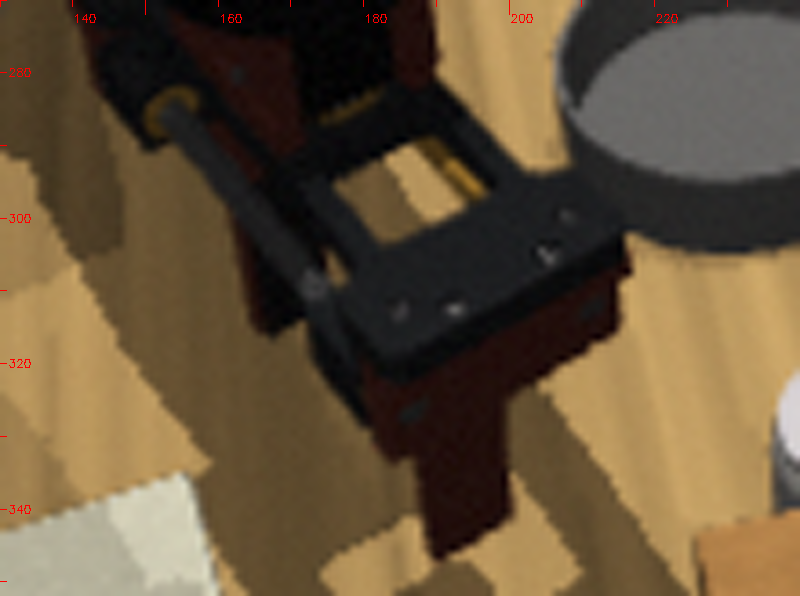

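```bash
python3 - <<'E'
from h import *
crop("top","1",420,260,512,329)
E
```

```text
(no output)
```

View pics/top_1_420_260.png

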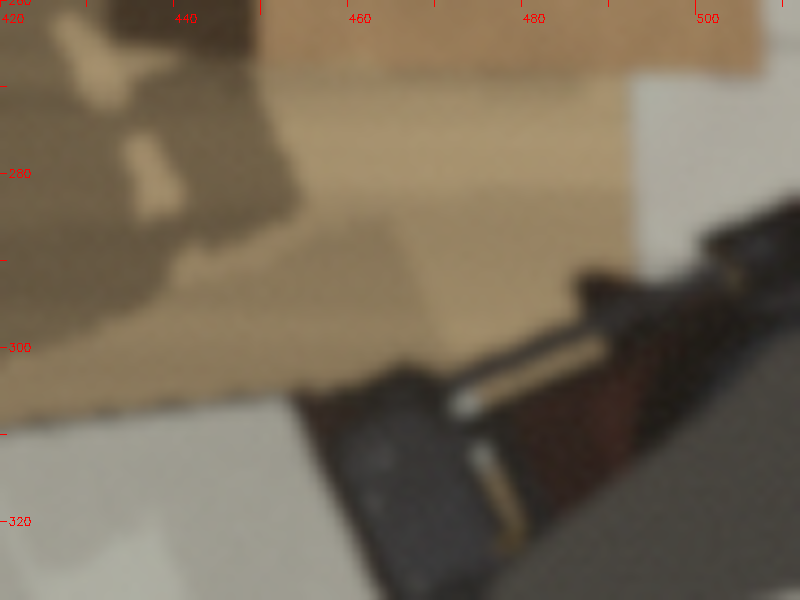

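The fingers went past the ball without moving it. Going by the side image, the real fingertip is about 20–25 mm higher than reported. I'll back off and check the height offset by contact with the table.

```bash
python3 -m crank '[[[0,0,-2],[0,0,0],0],[[0,0,-2],[0,0,0],0],[[0,0,-2],[0,0,0],0],[[0,0,-2],[0,0,0],0],[[0,0,-2],[0,0,0],0]]'; python3 -m crank '[[[0,0,-3.5],[0,0,0],0],[[3,3,0],[0,0,0],0],[[3,3,0],[0,0,0],0],[[0,0,0],[0,0,0],0]]';  python3 - <<'E'
from h import *
to()
p=get_obs()["ee_pos"]
grab("side","3");grab("top","3");crop("side","3",200,160,340,265)
print(proj("side",p))
E
```

```text
t: 4.55
ee_pos: [504.4, -85.4, 131.8]
orientation: [-0.07, 1.57, 0.07]
ft_force: [-0.1, 0.4, -0.0]
width: 0.4
t: 5.05
ee_pos: [463.0, -27.5, 70.3]
orientation: [-0.071, 1.574, 0.072]
ft_force: [0.1, 0.2, 0.1]
width: 0.2
t 5.05 pos [463.  -27.5  70.3] F [0.1 0.2 0.1] w 0.2 q [-0.09  0.39  2.06  0.    0.7  -0.18]
R cols [[-0.004, -0.091, 0.996], [0.0, 0.996, 0.091], [-1.0, 0.001, -0.004]]
[231.75818174 223.5980186 ]
```

View pics/side_3_200_160.png

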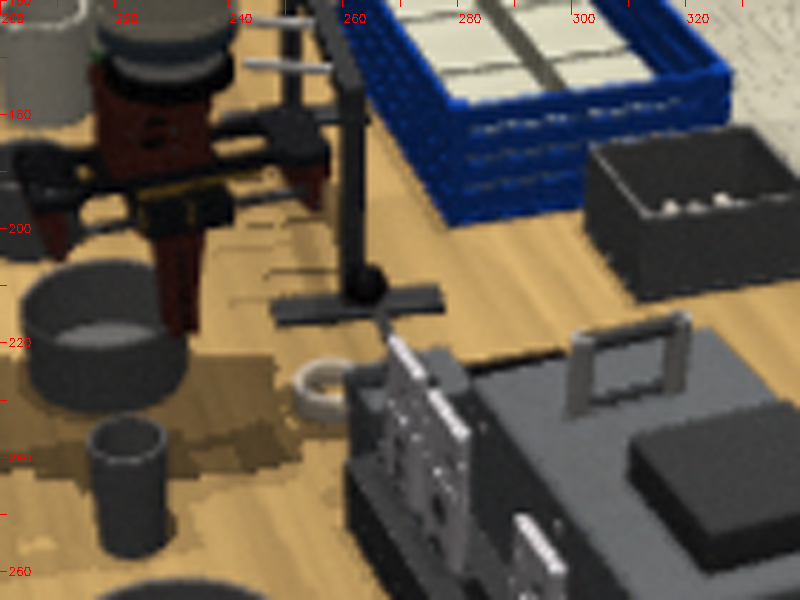

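```bash
python3 -m crank '[[[3,0,0],[0,0,0],0],[[2,0,0],[0,0,0],0],[[1,0,0],[0,0,0],0],[[0,0,0],[0,0,0],0]]';  python3 - <<'E'
from h import *
to()
p=get_obs()["ee_pos"]
grab("side","4");crop("side","4",190,180,290,255)
print(proj("side",p))
E
```

```text
t: 5.65
ee_pos: [465.5, -29.2, 11.9]
orientation: [-0.069, 1.57, 0.069]
ft_force: [0.5, -0.1, -0.2]
width: 0.5
t 5.65 pos [465.5 -29.2  11.9] F [ 0.5 -0.1 -0.2] w 0.5 q [-0.09  0.51  2.07 -0.    0.56 -0.18]
R cols [[0.0, -0.088, 0.996], [-0.0, 0.996, 0.088], [-1.0, -0.0, 0.0]]
[233.16905669 237.21579663]
```

View pics/side_4_190_180.png

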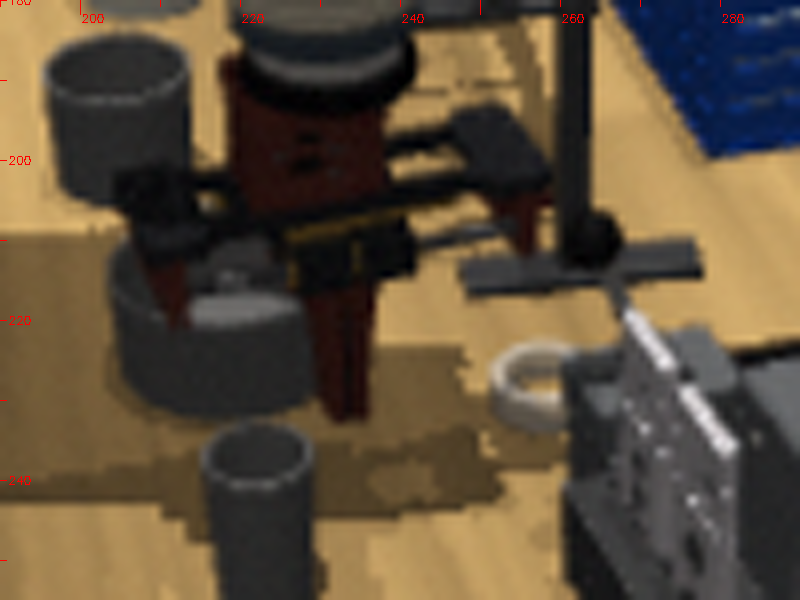

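```bash
python3 -m crank '[[[0.7,0,0],[0,0,0],0],[[0.3,0,0],[0,0,0],0],[[0,0,0],[0,0,0],0]]';python3 -m crank '[[[0.3,0,0],[0,0,0],0],[[0,0,0],[0,0,0],0]]'
```

```text
t: 6.08
ee_pos: [465.0, -28.7, 1.6]
orientation: [-0.07, 1.57, 0.07]
ft_force: [0.8, -0.9, -0.1]
width: 0.6
t: 6.32
ee_pos: [465.0, -28.6, -1.5]
orientation: [-0.07, 1.57, 0.07]
ft_force: [-0.3, 0.1, 1.1]
width: 0.7
```

```bash
for i in 1; do python3 -m crank '[[[0.3,0,0],[0,0,0],0],[[0,0,0],[0,0,0],0]]'; done; python3 -m crank '[[[0.3,0,0],[0,0,0],0],[[0,0,0],[0,0,0],0]]'; python3 -m crank '[[[0.2,0,0],[0,0,0],0],[[0,0,0],[0,0,0],0]]'
```

```text
t: 6.58
ee_pos: [465.0, -28.7, -4.5]
orientation: [-0.07, 1.57, 0.07]
ft_force: [-0.5, -0.8, -0.1]
width: 0.6
t: 6.82
ee_pos: [465.0, -28.7, -7.5]
orientation: [-0.07, 1.57, 0.07]
ft_force: [-0.1, -0.2, -0.2]
width: 0.6
t: 7.08
ee_pos: [465.0, -28.7, -9.4]
orientation: [-0.07, 1.57, 0.07]
ft_force: [0.2, 0.0, 0.6]
width: 0.8
```

Reported z is -9.4 with no contact, so the offset is real. I'll continue in small steps.

```bash
python3 -m crank '[[[0.3,0,0],[0,0,0],0],[[0,0,0],[0,0,0],0]]'; python3 -m crank '[[[0.2,0,0],[0,0,0],0],[[0,0,0],[0,0,0],0]]'; python3 -m crank '[[[0.15,0,0],[0,0,0],0],[[0,0,0],[0,0,0],0]]'; python3 -m crank '[[[0.15,0,0],[0,0,0],0],[[0,0,0],[0,0,0],0]]'
```

```text
t: 7.32
ee_pos: [464.9, -28.7, -12.6]
orientation: [-0.07, 1.57, 0.07]
ft_force: [0.3, -1.0, 0.2]
width: 0.4
t: 7.58
ee_pos: [465.0, -28.7, -14.4]
orientation: [-0.07, 1.57, 0.07]
ft_force: [-0.5, 0.8, 0.0]
width: 0.4
t: 7.82
ee_pos: [465.0, -28.7, -15.9]
orientation: [-0.07, 1.57, 0.07]
ft_force: [0.1, 0.3, 0.9]
width: 0.3
t: 8.07
ee_pos: [465.0, -28.7, -17.4]
orientation: [-0.07, 1.57, 0.07]
ft_force: [0.4, -0.3, 0.1]
width: 0.4
```

```bash
python3 -m crank '[[[0.15,0,0],[0,0,0],0],[[0,0,0],[0,0,0],0]]'; python3 - <<'E'
from h import *
p=get_obs()["ee_pos"]
grab("side","5");crop("side","5",190,180,290,255)
for z in(0,3,6,10):print(proj("side",(p[0],p[1],z)))
E
```

```text
t: 8.32
ee_pos: [465.0, -28.7, -18.9]
orientation: [-0.07, 1.57, 0.07]
ft_force: [-0.1, -0.2, -0.3]
width: 0.7
[233.12479339 239.81708052]
[233.09438149 239.14604881]
[233.06390209 238.47352747]
[233.02315747 237.57450655]
```

View pics/side_5_190_180.png

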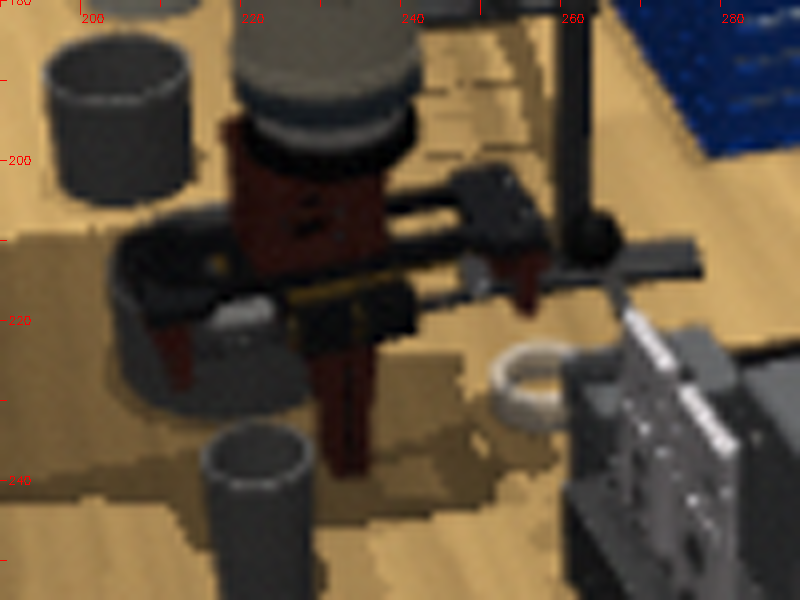

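```bash
python3 -m crank '[[[0.1,0,0],[0,0,0],0],[[0,0,0],[0,0,0],0]]';python3 -m crank '[[[0.1,0,0],[0,0,0],0],[[0,0,0],[0,0,0],0]]';python3 -m crank '[[[0.1,0,0],[0,0,0],0],[[0,0,0],[0,0,0],0]]'
```

```text
t: 8.62
ee_pos: [465.1, -28.7, -19.9]
orientation: [-0.07, 1.57, 0.07]
ft_force: [-0.2, 0.4, 0.1]
width: 0.4
t: 8.88
ee_pos: [465.1, -28.7, -20.9]
orientation: [-0.07, 1.57, 0.07]
ft_force: [-0.3, 0.4, 0.4]
width: -0.1
t: 9.12
ee_pos: [465.1, -28.7, -21.9]
orientation: [-0.07, 1.57, 0.07]
ft_force: [-0.3, 0.1, -0.1]
width: 0.4
```

```bash
python3 -m crank '[[[0.1,0,0],[0,0,0],0],[[0,0,0],[0,0,0],0]]';python3 -m crank '[[[0.1,0,0],[0,0,0],0],[[0,0,0],[0,0,0],0]]'; python3 -m crank '[[[0.1,0,0],[0,0,0],0],[[0,0,0],[0,0,0],0]]'
```

```text
t: 9.38
ee_pos: [465.1, -28.7, -22.9]
orientation: [-0.07, 1.57, 0.07]
ft_force: [-0.2, 0.4, -0.1]
width: 0.8
t: 9.62
ee_pos: [465.1, -28.7, -23.9]
orientation: [-0.07, 1.57, 0.07]
ft_force: [0.2, 0.1, 0.3]
width: 0.8
t: 9.88
ee_pos: [465.1, -28.7, -24.9]
orientation: [-0.07, 1.57, 0.07]
ft_force: [0.3, 0.4, 0.6]
width: 0.3
```

```bash
python3 -m crank '[[[0.1,0,0],[0,0,0],0],[[0,0,0],[0,0,0],0]]';python3 -m crank '[[[0.1,0,0],[0,0,0],0],[[0,0,0],[0,0,0],0]]'; python3 - <<'E'
from h import *
to();p=get_obs()["ee_pos"]
grab("side","6");crop("side","6",210,200,270,245)
for z in(0,3,6,10):print(proj("side",(p[0],p[1],z)))
E
```

```text
t: 10.12
ee_pos: [465.1, -28.7, -25.9]
orientation: [-0.07, 1.57, 0.07]
ft_force: [-0.2, -0.7, -0.6]
width: 0.5
t: 10.38
ee_pos: [465.1, -28.7, -26.9]
orientation: [-0.07, 1.57, 0.07]
ft_force: [-0.4, 0.3, -0.2]
width: 0.6
t 10.38 pos [465.1 -28.7 -26.9] F [-0.4  0.3 -0.2] w 0.6 q [-0.09  0.59  2.08  0.    0.47 -0.18]
R cols [[-0.0, -0.089, 0.996], [0.0, 0.996, 0.089], [-1.0, 0.0, -0.0]]
[233.15097521 239.81654034]
[233.12059237 239.1455086 ]
[233.09014208 238.47298723]
[233.04943639 237.57396627]
```

View pics/side_6_210_200.png

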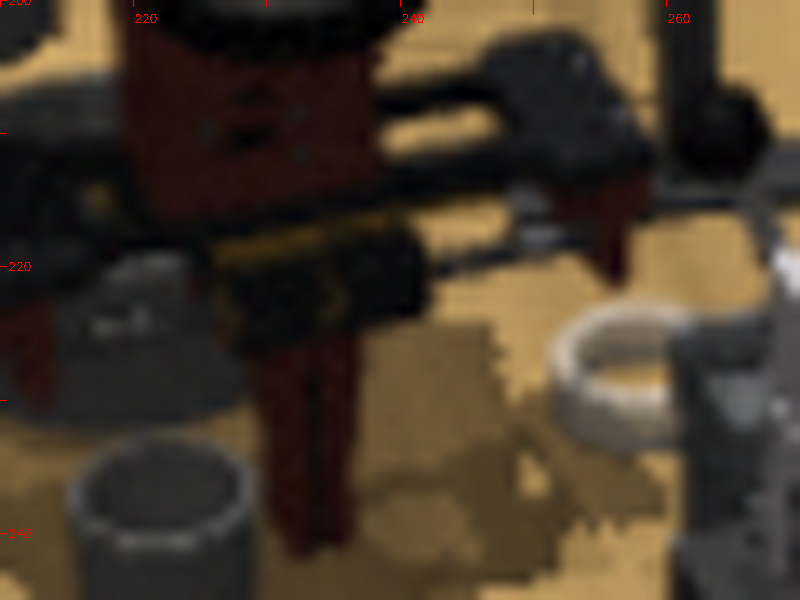

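```bash
for k in 1; do python3 -m crank '[[[0.1,0,0],[0,0,0],0],[[0,0,0],[0,0,0],0]]';done; python3 -m crank '[[[0.1,0,0],[0,0,0],0],[[0,0,0],[0,0,0],0]]'; python3 -m crank '[[[0.1,0,0],[0,0,0],0],[[0,0,0],[0,0,0],0]]';python3 -m crank '[[[0.1,0,0],[0,0,0],0],[[0,0,0],[0,0,0],0]]'; python3 - <<'E'
from h import *
to();p=get_obs()["ee_pos"]
print(onz("side",233.5,241.3,0))
grab("side","7");crop("side","7",210,200,270,245);grab("top","7");crop("top","7",200,180,320,270)
E
```

```text
t: 10.68
ee_pos: [465.1, -28.7, -27.9]
orientation: [-0.07, 1.57, 0.07]
ft_force: [0.1, -0.1, 0.2]
width: 0.3
t: 10.92
ee_pos: [465.1, -28.7, -28.9]
orientation: [-0.07, 1.57, 0.07]
ft_force: [0.7, 0.9, 0.2]
width: 0.3
t: 11.18
ee_pos: [465.1, -28.7, -29.9]
orientation: [-0.07, 1.57, 0.07]
ft_force: [0.3, -0.8, 0.2]
width: 0.4
t: 11.42
ee_pos: [465.2, -28.7, -30.6]
orientation: [-0.07, 1.57, 0.07]
ft_force: [-0.5, -0.0, 4.7]
width: 0.5
t 11.43 pos [465.2 -28.7 -30.6] F [-0.5 -0.   4.7] w 0.5 q [-0.09  0.6   2.08  0.    0.47 -0.18]
R cols [[0.0, -0.089, 0.996], [0.0, 0.996, 0.089], [-1.0, -0.0, 0.0]]
[464.49227433 -37.61016193   0.        ]
```

View pics/top_7_200_180.png

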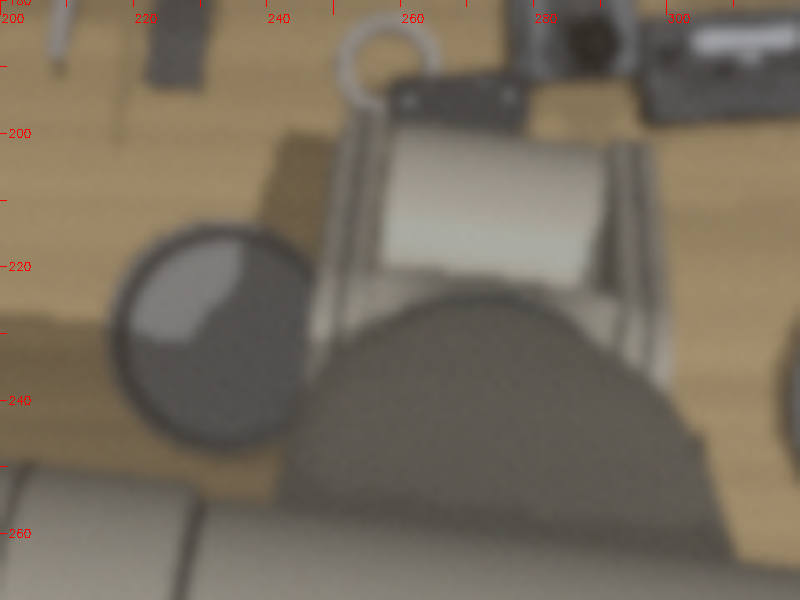

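View pics/side_7_210_200.png

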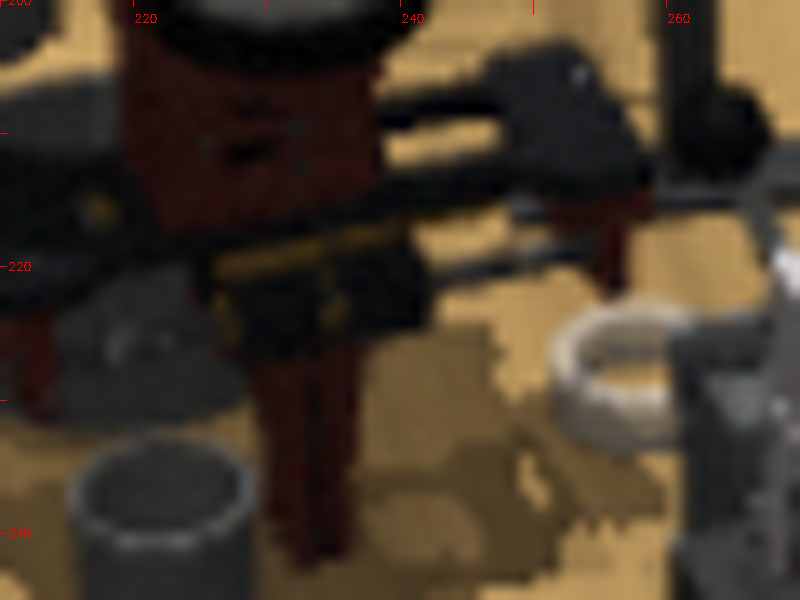

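```bash
python3 -m crank '[[[-3,0,0],[0,0,0],0],[[-5,0,0],[0,0,0],0],[[-5,-3,0],[0,0,0],0],[[0,0,0],[0,0,0],0]]'; python3 - <<'E'
from h import *
to((500,-86,100))
c=np.array([254,-570.6,191.2]);z=np.array([.407,-.914,0]);y=np.array([.914,.407,0])
for dz in(15,20,25,30,35):
    print(dz,[np.round(proj("side",c+57*z+w*y+[0,0,dz]),1).tolist() for w in(-10,10)], [np.round(proj("side",c+53*z+w*y+[0,0,dz]),1).tolist() for w in(-10,10)],proj("side",(605-10,-77-10,131.6+dz)),proj("side",(605+13,-77-10,131.6+dz)))
E
```

```text
t: 12.02
ee_pos: [470.9, -60.1, 102.4]
orientation: [-0.07, 1.562, 0.067]
ft_force: [-1.0, -0.5, -0.2]
width: 0.7
t 12.03 pos [470.9 -60.1 102.4] F [-1.  -0.5 -0.2] w 0.7 q [-0.15  0.34  2.03 -0.    0.77 -0.24]
R cols [[0.008, -0.087, 0.996], [-0.001, 0.996, 0.087], [-1.0, -0.002, 0.008]]
shift cm [ 0.27 -2.84  2.67]
15 [[192.9, 353.6], [201.9, 347.9]] [[191.8, 352.2], [200.8, 346.6]] [273.1390194  208.56232726] [279.68239086 207.58567118]
20 [[192.7, 351.9], [201.7, 346.2]] [[191.6, 350.5], [200.6, 344.8]] [273.16404098 207.29684007] [279.72027625 206.32311033]
25 [[192.4, 350.2], [201.5, 344.5]] [[191.3, 348.7], [200.4, 343.1]] [273.18916225 206.02631064] [279.75831202 205.05553824]
30 [[192.2, 348.4], [201.3, 342.7]] [[191.1, 347.0], [200.2, 341.4]] [273.21438382 204.75070876] [279.79649905 203.78292504]
35 [[191.9, 346.6], [201.1, 341.0]] [[190.8, 345.2], [200.0, 339.6]] [273.23970629 203.470004  ] [279.83483825 202.50524058]
```

```bash
cat >> h.py <<'E'
OFF=np.array([0,0,30.])
_to=to
def to(p=None,zdir=None):
    "true-world target of fingertip (z offset 30 found by contact)"
    _to(None if p is None else np.asarray(p,float)-OFF,zdir)
E
python3 -m crank '[[[0.4,-2.4,2.7],[0,0,0],0],[[0,0,0],[0,0,0],0]]'; python3 -m crank '[[[0,0,2],[0,0,0],0],[[0,0,2],[0,0,0],0],[[0,0,2],[0,0,0],0],[[0,0,2],[0,0,0],0],[[0,0,1],[0,0,0],0]]'; python3 -c "
from h import *
to((603,-77,128))"
```

```text
t: 12.28
ee_pos: [497.8, -80.6, 94.2]
orientation: [-0.069, 1.57, 0.069]
ft_force: [-0.6, 0.5, 0.0]
width: 0.6
t: 12.9
ee_pos: [585.6, -71.1, 93.7]
orientation: [-0.07, 1.572, 0.071]
ft_force: [-0.6, 0.6, -0.6]
width: 0.5
t 12.9 pos [585.6 -71.1  93.7] F [-0.6  0.6 -0.6] w 0.5 q [-0.14  0.5   1.77  0.    0.87 -0.23]
R cols [[-0.003, -0.089, 0.996], [0.001, 0.996, 0.089], [-1.0, 0.001, -0.003]]
shift cm [-0.43 -0.74  1.68]
```

```bash
python3 -m crank '[[[0,-0.5,1],[0,0,0],0],[[0,0,0.6],[0,0,0],0],[[0,0,0],[0,0,0],0]]';python3 -m crank '[[[0,0,0.4],[0,0,0],0],[[0,0,0],[0,0,0],0]]';python3 -m crank '[[[0,0,0.3],[0,0,0],0],[[0,0,0],[0,0,0],0]]';python3 -m crank '[[[0,0,0.3],[0,0,0],0],[[0,0,0],[0,0,0],0]]'; python3 - <<'E'
from h import *
to()
grab("side","8");crop("side","8",240,180,320,240)
E
```

```text
t: 13.28
ee_pos: [603.0, -75.8, 95.1]
orientation: [-0.07, 1.57, 0.07]
ft_force: [0.1, -0.4, 0.2]
width: 0.4
t: 13.52
ee_pos: [606.9, -75.3, 95.3]
orientation: [-0.07, 1.569, 0.07]
ft_force: [-0.7, -0.6, -0.1]
width: 0.4
t: 13.78
ee_pos: [609.2, -75.0, 95.1]
orientation: [-0.07, 1.571, 0.07]
ft_force: [-4.2, -0.7, 1.2]
width: 0.7
t: 14.02
ee_pos: [609.3, -74.9, 94.9]
orientation: [-0.07, 1.577, 0.07]
ft_force: [-12.4, -1.5, 9.1]
width: 0.5
t 14.03 pos [609.3 -74.9  94.9] F [-12.4  -1.5   9.1] w 0.5 q [-0.14  0.53  1.71 -0.    0.91 -0.23]
R cols [[-0.007, -0.089, 0.996], [0.0, 0.996, 0.089], [-1.0, 0.001, -0.007]]
```

View pics/side_8_240_180.png

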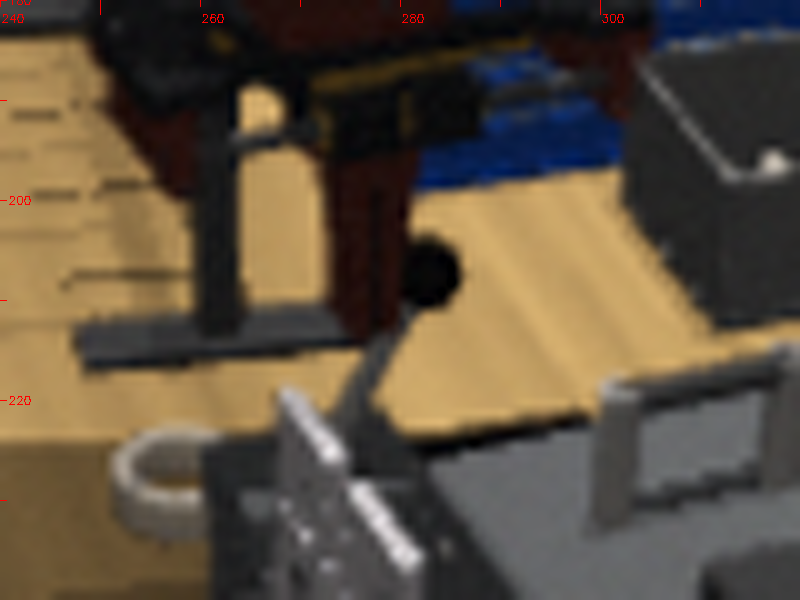

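```bash
python3 -m crank '[[[0,0,-1],[0,0,0],0],[[0,0,-3],[0,0,0],0],[[-4,0,-2],[0,0,0],5],[[-3,0,0],[0,0,0],5],[[0,0,0],[0,0,0],5]]'; python3 -c "
from h import *
to((568.5,-150.9,165),(1,.093))"
```

```text
t: 14.7
ee_pos: [555.3, -80.4, 167.8]
orientation: [-0.071, 1.563, 0.069]
ft_force: [-1.1, 0.3, 0.0]
width: 26.7
t 14.7 pos [555.3 -80.4 167.8] F [-1.1  0.3  0. ] w 26.7 q [-0.17  0.36  1.8   0.    0.98 -0.25]
R cols [[0.007, -0.089, 0.996], [-0.001, 0.996, 0.089], [-1.0, -0.001, 0.006]]
shift cm [ 3.3  -7.13  0.67]
turn about x deg -0.2 -0.2
```

```bash
python3 -m crank '[[[0,-5,0.4],[0,0,0],5],[[0,-2.1,0.3],[0,0,0],5],[[2,0,0],[0,0,0],5],[[0,0,0],[0,0,0],5],[[0,0,0],[0,0,0],5]]'; python3 - <<'E'
from h import *
to((568.5,-150.9,122),(1,.093))
grab("side","9");crop("side","9",230,170,350,260)
E
```

```text
t: 15.32
ee_pos: [566.3, -149.8, 145.0]
orientation: [-0.07, 1.57, 0.07]
ft_force: [0.0, 0.5, -0.1]
width: 50.2
t 15.32 pos [ 566.3 -149.8  145. ] F [ 0.   0.5 -0.1] w 50.2 q [-0.28  0.42  1.75  0.    0.97 -0.37]
R cols [[-0.001, -0.089, 0.996], [0.0, 0.996, 0.089], [-1.0, 0.0, -0.001]]
shift cm [ 5.3  -0.13  0.21]
turn about x deg -0.2 -0.2
```

View pics/side_9_230_170.png

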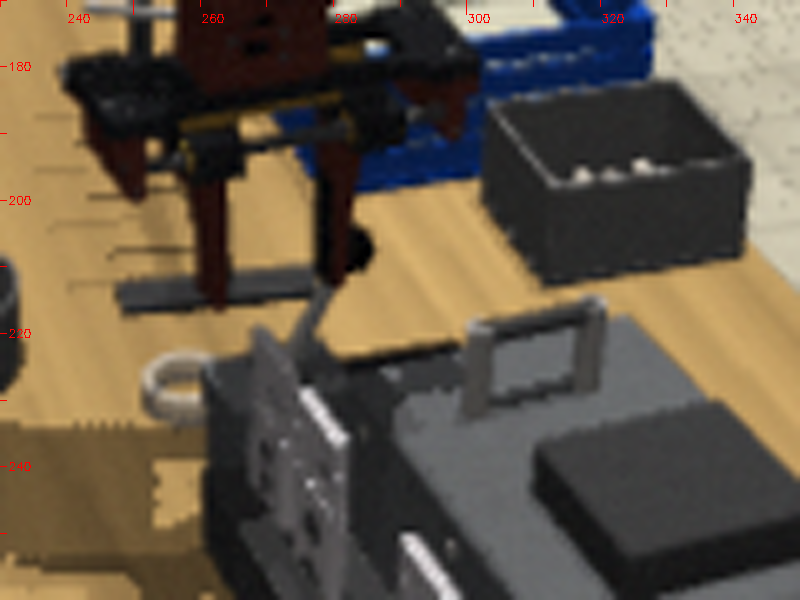

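```bash
python3 -m crank '[[[2.5,-0.1,0.2],[0,0,0],5],[[2,0,0],[0,0,0],5],[[0.8,0,0],[0,0,0],5],[[0,0,0],[0,0,0],5]]'; python3 -m crank '[[[0,0,0],[0,0,0],2],[[0,0,0],[0,0,0],2],[[0,0,0],[0,0,0],0],[[0,0,0],[0,0,0],0],[[0,0,0],[0,0,0],0]]';python3 - <<'E'
from h import *
to((568.5,-150.9,122),(1,.093))
grab("side","10");crop("side","10",230,190,310,250)
E
```

```text
t: 15.88
ee_pos: [568.5, -150.8, 92.3]
orientation: [-0.07, 1.57, 0.07]
ft_force: [0.1, 0.6, 0.3]
width: 49.8
t: 16.5
ee_pos: [568.6, -151.0, 92.3]
orientation: [-0.07, 1.569, 0.07]
ft_force: [-0.8, -0.3, 1.3]
width: 7.7
t 16.5 pos [ 568.6 -151.    92.3] F [-0.8 -0.3  1.3] w 7.7 q [-0.28  0.5   1.78  0.    0.86 -0.37]
R cols [[0.0, -0.089, 0.996], [-0.0, 0.996, 0.089], [-1.0, -0.0, 0.0]]
shift cm [ 0.03  0.01 -0.  ]
turn about x deg -0.2 -0.2
```

View pics/side_10_230_190.png

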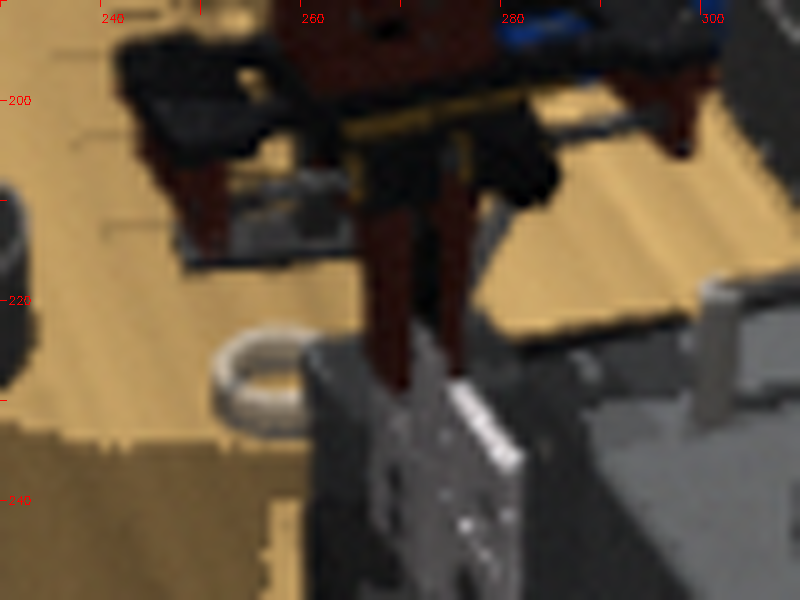

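```bash
python3 -m crank '[[[-0.5,0,0],[0,0,0],0],[[-1.5,0,0],[0,0,0],0],[[-2.5,0,0],[0,0,0],0],[[-2.7,0,0],[0,0,0],0],[[0,0,-1],[0,0,0],0]]'; python3 -m crank '[[[0,1,-3],[0,0,0],0],[[0,4,-3],[0,0,0],0],[[0,5,-1],[0,0,0],0],[[0,5,0],[0,0,0],0],[[0,5,0],[0,0,0],0]]'; python3 - <<'E'
from h import *
to((520,298,194),(1,-.092))
grab("side","11");crop("side","11",190,130,350,250)
E
```

```text
t: 17.18
ee_pos: [560.2, -152.4, 166.9]
orientation: [-0.071, 1.565, 0.069]
ft_force: [-0.3, -0.4, -2.1]
width: 7.7
t: 17.8
ee_pos: [469.2, 42.1, 163.6]
orientation: [-0.069, 1.571, 0.069]
ft_force: [0.1, 0.1, -0.6]
width: 7.9
t 17.8 pos [469.2  42.1 163.6] F [ 0.1  0.1 -0.6] w 7.9 q [ 0.06  0.24  1.98 -0.    0.92 -0.02]
R cols [[-0.001, -0.088, 0.996], [-0.0, 0.996, 0.088], [-1.0, -0.0, -0.001]]
shift cm [-0.05 25.04  7.31]
turn about x deg 10.3 10.3
```

View pics/side_11_190_130.png

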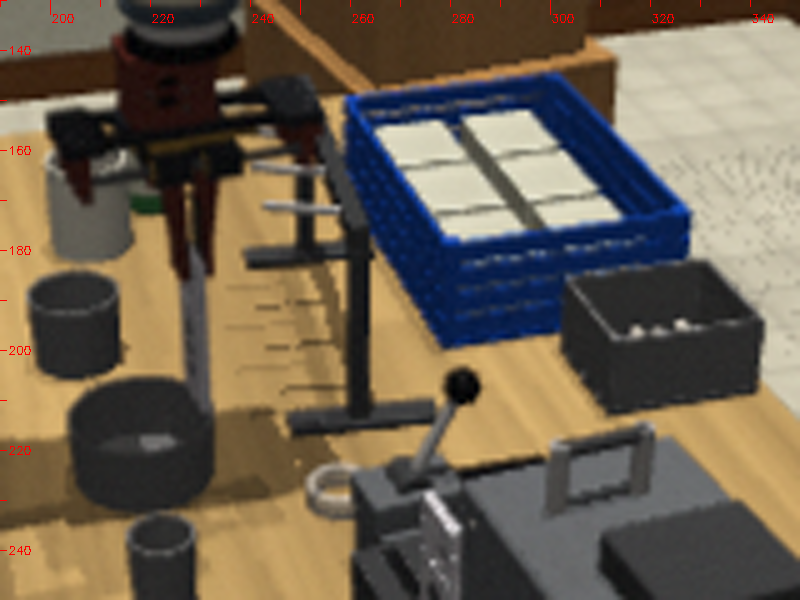

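```bash
python3 -m crank '[[[0,5,0.5],[0,0,0],0],[[0,5,1],[0,0,0],0],[[0,5,1.8],[0,0,0],0],[[0,5,2],[0,0,0],0],[[0,5,2],[0,0,0],0]]'; python3 -m crank '[[[0,0,0],[10.4,0,0],0],[[0,0,0],[0,0,0],0]]'; python3 - <<'E'
from h import *
to((520,297.8,194),(1,-.092))
grab("side","12");crop("side","12",190,130,290,205)
E
```

```text
t: 18.48
ee_pos: [520.7, 297.5, 163.2]
orientation: [-0.071, 1.571, 0.069]
ft_force: [1.2, 0.2, -0.9]
width: 7.9
t: 18.73
ee_pos: [520.3, 296.2, 163.0]
orientation: [0.07, 1.572, -0.072]
ft_force: [0.4, -0.2, -2.0]
width: 7.7
t 18.73 pos [520.3 296.2 163. ] F [ 0.4 -0.2 -2. ] w 7.7 q [ 0.5   0.42  1.71 -0.    1.01  0.59]
R cols [[-0.002, 0.09, 0.996], [-0.001, 0.996, -0.09], [-1.0, -0.001, -0.002]]
shift cm [-0.1   0.15 -0.04]
turn about x deg 0.1 0.1
```

View pics/side_12_190_130.png

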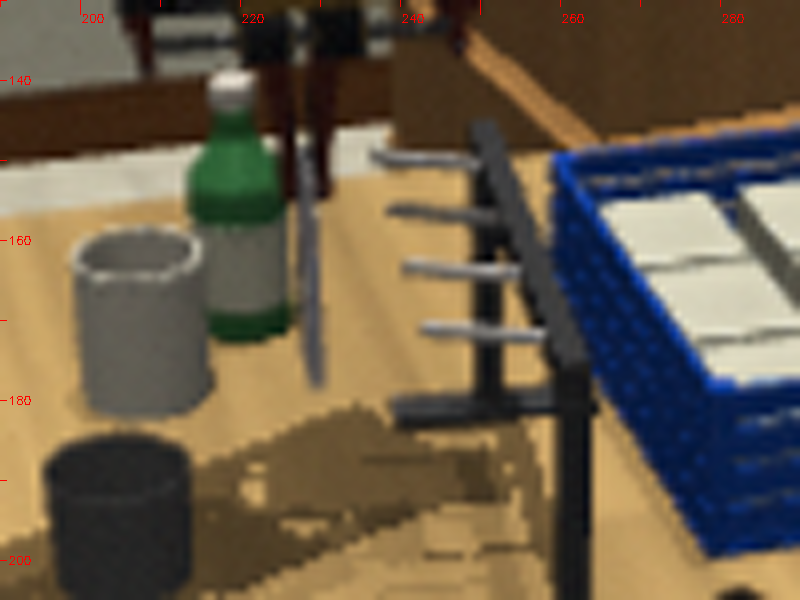

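```bash
python3 -m crank '[[[-0.1,0.15,1.5],[0,0,0],0],[[0,0,1.5],[0,0,0],0],[[0,0,1.5],[0,0,0],0],[[0,0,0],[0,0,0],0]]'; python3 - <<'E'
from h import *
to((596,290.8,188),(1,-.092))
print(proj("side",(520,297,180)))
grab("side","13");crop("side","13",190,130,290,205)
E
```

```text
t: 19.27
ee_pos: [567.9, 293.4, 165.1]
orientation: [0.074, 1.569, -0.073]
ft_force: [-0.3, 0.4, -2.0]
width: 8.0
t 19.27 pos [567.9 293.4 165.1] F [-0.3  0.4 -2. ] w 8.0 q [ 0.46  0.47  1.62 -0.    1.05  0.55]
R cols [[0.001, 0.094, 0.996], [0.0, 0.996, -0.094], [-1.0, 0.0, 0.0]]
shift cm [ 0.71 -0.    2.82]
turn about x deg -0.1 -0.1
[228.16626522 156.20969527]
```

View pics/side_13_190_130.png

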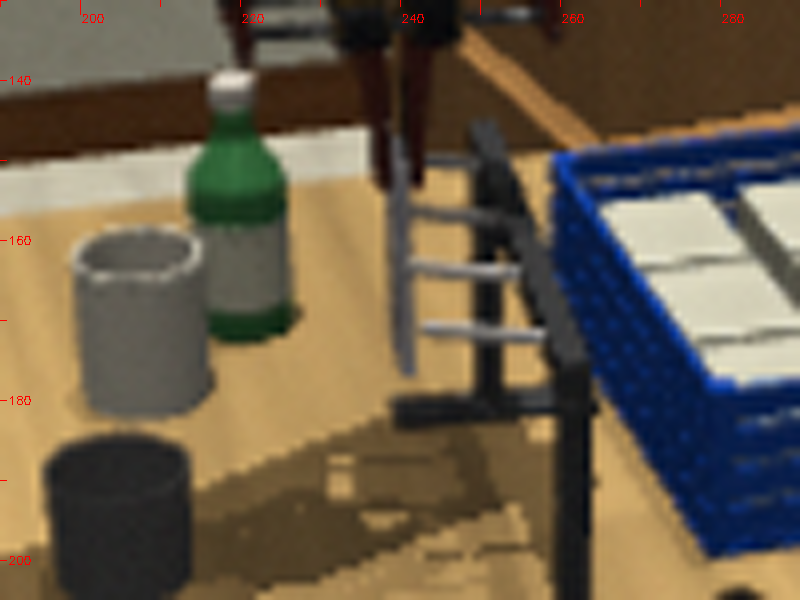

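```bash
python3 -m crank '[[[0.1,0,1],[0,0,0],0],[[0.2,0,1],[0,0,0],0],[[0.2,0,0.8],[0,0,0],0],[[0,0,0],[0,0,0],0]]'; python3 -m crank '[[[0.4,0,0],[0,0,0],0],[[0.2,0,0],[0,0,0],0],[[0,0,0],[0,0,0],0]]'
```

```text
t: 19.82
ee_pos: [594.8, 291.2, 159.8]
orientation: [0.073, 1.57, -0.073]
ft_force: [-0.3, -0.3, -0.7]
width: 8.1
t: 20.2
ee_pos: [593.9, 291.3, 153.9]
orientation: [0.072, 1.57, -0.073]
ft_force: [-0.9, 0.1, -1.2]
width: 7.5
```

```bash
python3 -m crank '[[[0.2,0,0],[0,0,0],0],[[0,0,0],[0,0,0],0]]';python3 -m crank '[[[0.15,0,0],[0,0,0],0],[[0,0,0],[0,0,0],0]]'; python3 -m crank '[[[0.1,0,0],[0,0,0],0],[[0,0,0],[0,0,0],0]]'; python3 - <<'E'
from h import *
to()
grab("side","14");crop("side","14",190,130,290,205)
E
```

```text
t: 20.45
ee_pos: [594.1, 291.3, 152.1]
orientation: [0.073, 1.57, -0.073]
ft_force: [-0.5, 0.8, -1.1]
width: 7.7
t: 20.7
ee_pos: [594.4, 291.4, 151.1]
orientation: [0.073, 1.569, -0.073]
ft_force: [-1.8, -0.2, 1.5]
width: 7.5
t: 20.95
ee_pos: [594.5, 291.4, 150.9]
orientation: [0.073, 1.569, -0.072]
ft_force: [-2.6, -1.3, 8.2]
width: 7.8
t 20.95 pos [594.5 291.4 150.9] F [-2.6 -1.3  8.2] w 7.8 q [0.44 0.52 1.57 0.   1.05 0.53]
R cols [[0.001, 0.093, 0.996], [0.0, 0.996, -0.093], [-1.0, 0.0, 0.001]]
```

View pics/side_14_190_130.png

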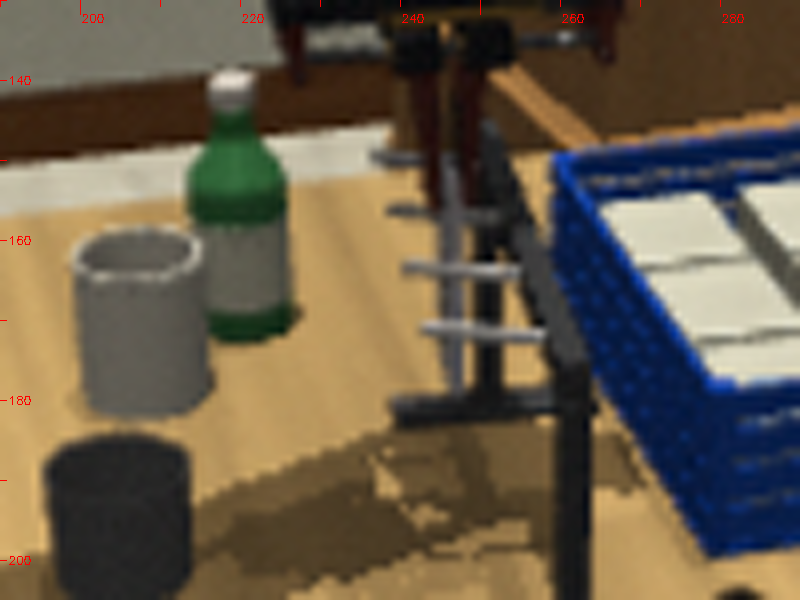

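Contact with the peg, and the peg shows on both sides of the plate. I'll release it.

```bash
python3 -m crank '[[[-0.1,0,0],[0,0,0],2],[[0,0,0],[0,0,0],3.5],[[0,0,0],[0,0,0],3.5],[[0,0,0],[0,0,0],3.5]]'; python3 -m crank '[[[-1.5,0,0],[0,0,0],3.5],[[-3,0,0],[0,0,0],3.5],[[-1,0,-3],[0,0,0],5],[[0,-2,-5],[0,0,0],5],[[0,-6,-1],[0,0,0],5]]'; python3 - <<'E'
from h import *
to((573.2,-208.7,170))
grab("side","15");crop("side","15",190,130,290,205)
grab("top","15");crop("top","15",100,120,300,270)
E
```

```text
t: 21.5
ee_pos: [595.1, 291.5, 151.1]
orientation: [0.073, 1.568, -0.072]
ft_force: [2.3, 0.2, 1.1]
width: 34.7
t: 22.12
ee_pos: [494.7, 221.1, 206.3]
orientation: [0.07, 1.57, -0.069]
ft_force: [2.1, -0.9, 0.3]
width: 49.6
t 22.12 pos [494.7 221.1 206.3] F [ 2.1 -0.9  0.3] w 49.6 q [0.4  0.28 1.8  0.   1.06 0.49]
R cols [[-0.001, 0.088, 0.996], [0.001, 0.996, -0.088], [-1.0, 0.0, -0.001]]
shift cm [  6.61 -42.13  11.6 ]
```

View pics/side_15_190_130.png

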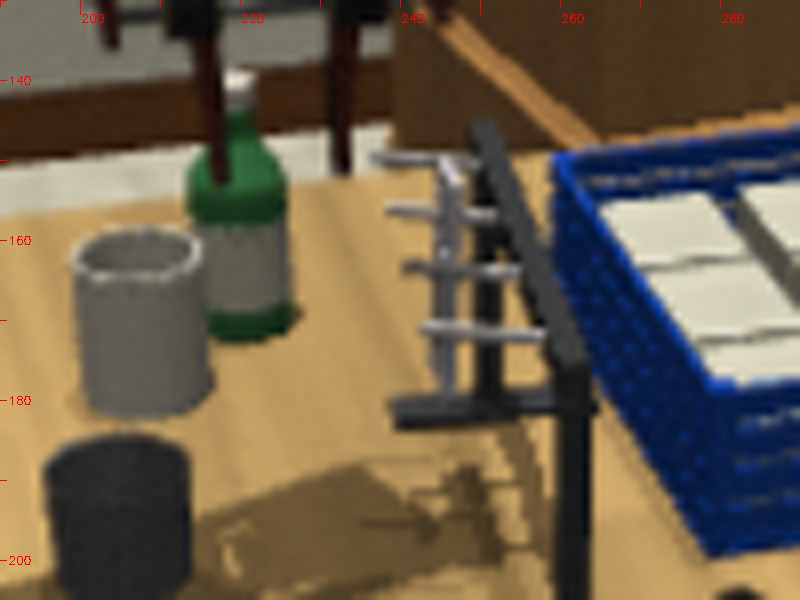

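View pics/top_15_100_120.png

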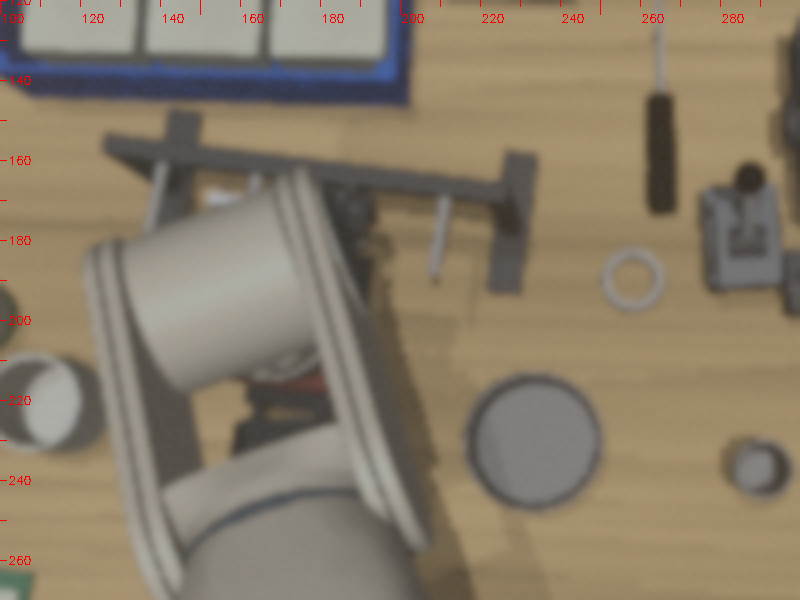

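```bash
python3 -m crank '[[[0,-1,0],[0,0,0],5],[[0,0,0],[-10.4,0,0],5],[[0,-5.8,0.3],[0,0,0],5],[[0,-5.8,0.3],[0,0,0],5],[[0,-5.8,0.3],[0,0,0],5]]'; python3 -m crank '[[[0,-5.8,0.3],[0,0,0],5],[[0,-5.8,0.3],[0,0,0],5],[[0,-5.8,0.3],[0,0,0],5],[[0,-5,0.3],[0,0,0],5],[[0,0,0],[0,0,0],5]]'; python3 - <<'E'
from h import *
to((573.2,-208.7,170),(1,.093))
E
```

```text
t: 22.85
ee_pos: [521.7, 36.4, 206.0]
orientation: [-0.071, 1.569, 0.071]
ft_force: [-0.2, -0.1, -0.1]
width: 50.2
t: 23.48
ee_pos: [553.6, -187.6, 205.7]
orientation: [-0.067, 1.569, 0.067]
ft_force: [-0.2, 0.4, -0.5]
width: 49.7
t 23.48 pos [ 553.6 -187.6  205.7] F [-0.2  0.4 -0.5] w 49.7 q [-0.35  0.35  1.71 -0.    1.08 -0.43]
R cols [[0.001, -0.085, 0.996], [-0.0, 0.996, 0.085], [-1.0, -0.001, 0.001]]
shift cm [ 6.57 -2.26  1.76]
turn about x deg -0.4 -0.4
```

```bash
python3 -m crank '[[[3,-2.2,1.8],[0,0,0],5],[[3,0,0],[0,0,0],5],[[0,0,0],[0,0,0],5]]'; python3 - <<'E'
from h import *
to((573.2,-208.7,122),(1,.093))
E
```

```text
t: 23.85
ee_pos: [571.1, -203.2, 143.4]
orientation: [-0.069, 1.574, 0.072]
ft_force: [-0.1, 0.7, 0.1]
width: 50.1
t 23.85 pos [ 571.1 -203.2  143.4] F [-0.1  0.7  0.1] w 50.1 q [-0.36  0.46  1.7   0.    0.99 -0.45]
R cols [[-0.005, -0.09, 0.996], [0.002, 0.996, 0.09], [-1.0, 0.003, -0.005]]
shift cm [ 5.14 -0.58  0.19]
turn about x deg -0.2 -0.2
```

```bash
python3 -m crank '[[[2.5,-0.5,0.1],[0,0,0],5],[[2,0,0],[0,0,0],5],[[0.6,0,0],[0,0,0],5],[[0,0,0],[0,0,0],5]]'; python3 - <<'E'
from h import *
to((573.2,-208.7,122),(1,.093))
E
```

```text
t: 24.35
ee_pos: [574.0, -209.4, 94.8]
orientation: [-0.07, 1.57, 0.07]
ft_force: [0.0, 0.6, 0.0]
width: 50.2
t 24.35 pos [ 574.  -209.4   94.8] F [0.  0.6 0. ] w 50.2 q [-0.37  0.52  1.72  0.    0.89 -0.46]
R cols [[-0.0, -0.089, 0.996], [0.0, 0.996, 0.089], [-1.0, 0.0, -0.0]]
shift cm [ 0.28  0.07 -0.07]
turn about x deg -0.2 -0.2
```

```bash
python3 -m crank '[[[0.3,0,0],[0,0,0],5],[[0,0,0],[0,0,0],2],[[0,0,0],[0,0,0],0],[[0,0,0],[0,0,0],0],[[0,0,0],[0,0,0],0]]'; python3 -m crank '[[[0,0,0],[0,0,0],0],[[-0.5,0,0],[0,0,0],0],[[-1.5,0,0],[0,0,0],0],[[-2.5,0,0],[0,0,0],0],[[-2.7,0,0],[0,0,0],0]]'; python3 - <<'E'
from h import *
to((510,228,194),(1,-.092))
grab("side","16");crop("side","16",230,180,330,255)
E
```

```text
t: 24.98
ee_pos: [574.0, -209.8, 91.8]
orientation: [-0.07, 1.57, 0.07]
ft_force: [0.3, -0.6, 0.0]
width: 13.3
t: 25.6
ee_pos: [573.9, -209.7, 165.2]
orientation: [-0.07, 1.57, 0.07]
ft_force: [-0.0, -0.2, -0.8]
width: 7.8
t 25.6 pos [ 573.9 -209.7  165.2] F [-0.  -0.2 -0.8] w 7.8 q [-0.37  0.43  1.68 -0.    1.03 -0.46]
R cols [[0.0, -0.089, 0.996], [-0.0, 0.996, 0.089], [-1.0, -0.0, 0.0]]
shift cm [ 0.12 44.16 -2.47]
turn about x deg 10.4 10.4
```

View pics/side_16_230_180.png

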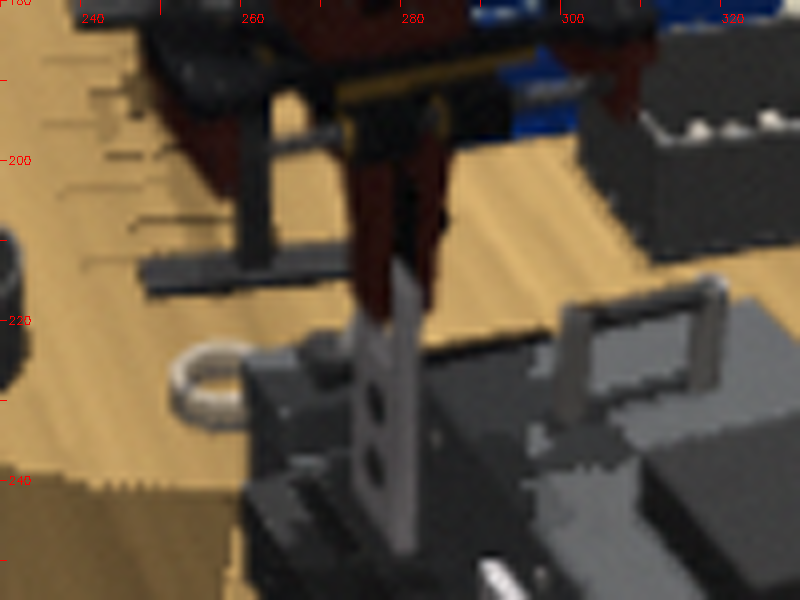

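```bash
python3 -m crank '[[[0,0,-2],[0,0,0],0],[[0,1,-4],[0,0,0],0],[[0,5,-3],[0,0,0],0],[[0,5.5,0],[0,0,0],0],[[0,5.5,0],[0,0,0],0]]'; python3 -m crank '[[[0,5.5,0],[0,0,0],0],[[0,5.5,1],[0,0,0],0],[[0,5.5,1],[0,0,0],0],[[0,5.5,1.5],[0,0,0],0],[[0,4.5,1.5],[0,0,0],0]]'; python3 -m crank '[[[0,0,1],[10.4,0,0],0],[[0,0,0],[0,0,0],0]]'; python3 - <<'E'
from h import *
to((510,227.7,194),(1,-.092))
E
```

```text
t: 26.28
ee_pos: [468.8, -47.3, 164.3]
orientation: [-0.069, 1.568, 0.069]
ft_force: [0.8, -0.0, -1.4]
width: 7.7
t: 26.9
ee_pos: [495.6, 222.3, 164.2]
orientation: [-0.07, 1.569, 0.071]
ft_force: [0.5, -0.1, -1.4]
width: 8.0
t: 27.15
ee_pos: [505.7, 221.5, 163.8]
orientation: [0.071, 1.569, -0.071]
ft_force: [-0.5, -1.2, -1.4]
width: 7.9
t 27.15 pos [505.7 221.5 163.8] F [-0.5 -1.2 -1.4] w 7.9 q [ 0.39  0.35  1.82 -0.    0.97  0.48]
R cols [[0.001, 0.09, 0.996], [0.0, 0.996, -0.09], [-1.0, 0.0, 0.001]]
shift cm [-0.02  0.66  0.37]
turn about x deg 0.1 0.1
```

```bash
python3 -m crank '[[[0,0.65,1],[0,0,0],0],[[0,0,1.5],[0,0,0],0],[[0,0,1.5],[0,0,0],0],[[0,0,1.5],[0,0,0],0],[[0,0,0],[0,0,0],0]]'; python3 - <<'E'
from h import *
to((588,220.5,188),(1,-.092))
grab("side","17");crop("side","17",190,130,290,205)
E
```

```text
t: 27.78
ee_pos: [562.1, 221.9, 163.5]
orientation: [0.074, 1.569, -0.073]
ft_force: [-0.3, -0.3, -1.4]
width: 8.1
t 27.77 pos [562.1 221.9 163.5] F [-0.3 -0.3 -1.4] w 8.1 q [ 0.36  0.43  1.7  -0.    1.02  0.45]
R cols [[0.0, 0.093, 0.996], [0.0, 0.996, -0.093], [-1.0, 0.0, 0.0]]
shift cm [0.55 0.1  2.59]
turn about x deg -0.1 -0.1
```

View pics/side_17_190_130.png

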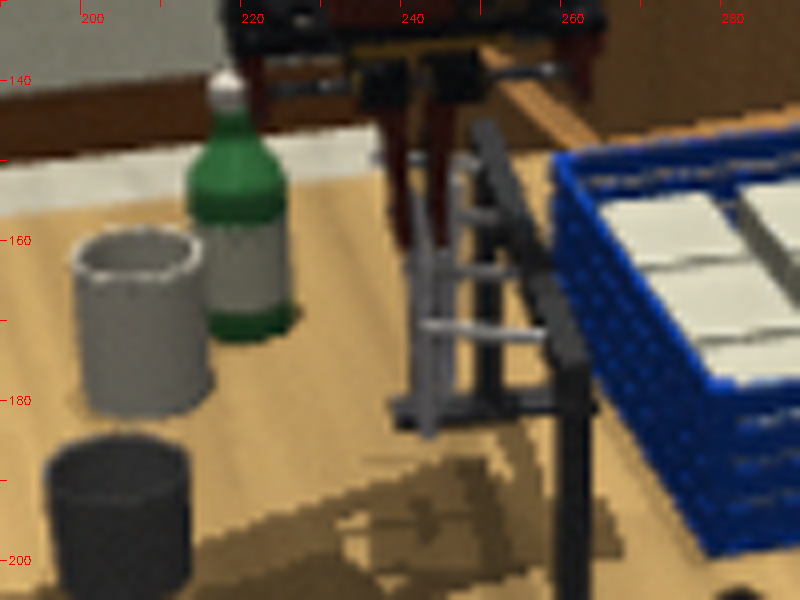

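```bash
python3 -m crank '[[[0.1,0.1,1],[0,0,0],0],[[0.2,0,1],[0,0,0],0],[[0.3,0,0.6],[0,0,0],0],[[0.3,0,0],[0,0,0],0],[[0,0,0],[0,0,0],0]]'; python3 -m crank '[[[0.3,0,0],[0,0,0],0],[[0,0,0],[0,0,0],0]]';python3 -m crank '[[[0.15,0,0],[0,0,0],0],[[0,0,0],[0,0,0],0]]'
```

```text
t: 28.45
ee_pos: [586.2, 220.7, 154.1]
orientation: [0.072, 1.571, -0.073]
ft_force: [-1.2, 0.2, -1.3]
width: 7.7
t: 28.7
ee_pos: [586.5, 220.9, 151.5]
orientation: [0.073, 1.57, -0.073]
ft_force: [-0.1, -0.1, -1.8]
width: 7.6
t: 28.95
ee_pos: [586.8, 220.9, 150.6]
orientation: [0.073, 1.569, -0.073]
ft_force: [-0.8, -0.5, 3.2]
width: 7.8
```

```bash
python3 -m crank '[[[0,0,0],[0,0,0],2],[[0,0,0],[0,0,0],3.5],[[0,0,0],[0,0,0],3.5],[[0,0,0],[0,0,0],3.5]]'; python3 -m crank '[[[-1.5,0,0],[0,0,0],3.5],[[-3,0,0],[0,0,0],3.5],[[-1,0,-3],[0,0,0],5],[[0,-2,-5],[0,0,0],5],[[0,-6,-1],[0,0,0],5]]'; python3 -m crank '[[[0,-2,0],[0,0,0],5],[[0,0,0],[-10.4,0,0],5],[[0,-5.8,0],[0,0,0],5],[[0,-5.8,0],[0,0,0],5],[[0,-5.8,0],[0,0,0],5]]'; python3 - <<'E'
from h import *
to((583.7,-324.5,185),(1,.093))
grab("side","18");crop("side","18",190,130,290,205)
grab("top","18");crop("top","18",100,120,300,270)
E
```

```text
t: 29.45
ee_pos: [588.0, 221.0, 150.9]
orientation: [0.073, 1.567, -0.072]
ft_force: [4.8, -0.8, 4.3]
width: 34.8
t: 30.08
ee_pos: [486.7, 150.6, 205.5]
orientation: [0.069, 1.571, -0.069]
ft_force: [1.8, -0.0, -0.2]
width: 50.0
t: 30.7
ee_pos: [503.9, -45.1, 205.7]
orientation: [-0.07, 1.569, 0.07]
ft_force: [0.2, -0.3, 0.5]
width: 50.3
t 30.7 pos [503.9 -45.1 205.7] F [ 0.2 -0.3  0.5] w 50.3 q [-0.11  0.23  1.88  0.    1.03 -0.2 ]
R cols [[0.0, -0.089, 0.996], [0.0, 0.996, 0.089], [-1.0, 0.0, 0.0]]
shift cm [  5.06 -28.54   5.46]
turn about x deg -0.2 -0.2
```

View pics/side_18_190_130.png

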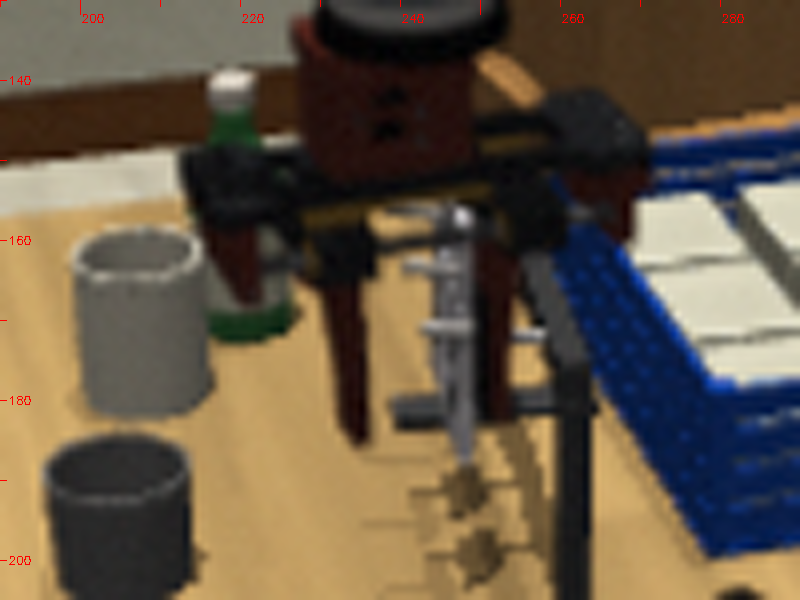

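View pics/top_18_100_120.png

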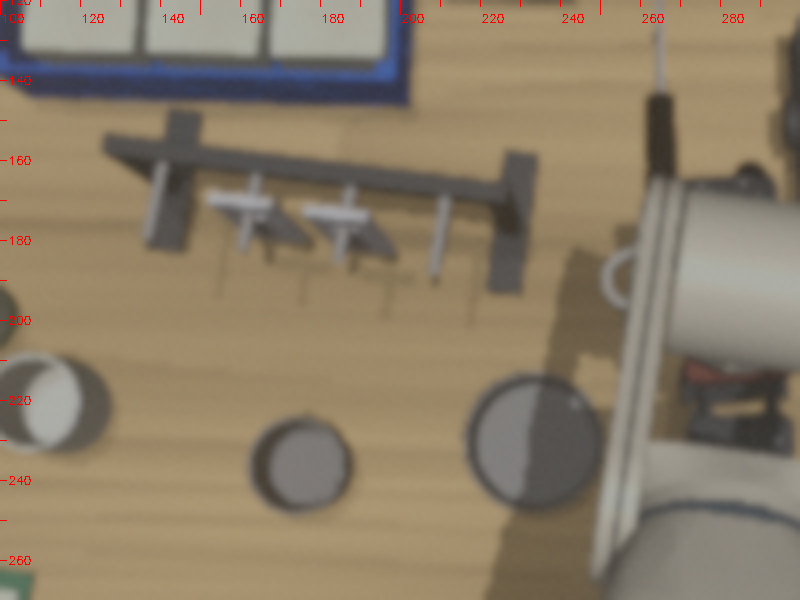

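```bash
python3 -m crank '[[[0,-5.7,1],[0,0,0],5],[[0,-5.7,1],[0,0,0],5],[[0,-5.7,1],[0,0,0],5],[[0,-5.7,1.2],[0,0,0],5],[[0,-5.5,1.2],[0,0,0],5]]';  python3 -m crank '[[[3,0,0],[0,0,0],5],[[2,0,0],[0,0,0],5],[[0,0,0],[0,0,0],5]]'; python3 - <<'E'
from h import *
to((583.7,-324.5,122),(1,.093))
E
```

```text
t: 31.42
ee_pos: [583.3, -321.8, 205.3]
orientation: [-0.069, 1.57, 0.07]
ft_force: [-0.1, 0.3, -0.3]
width: 50.3
t: 31.8
ee_pos: [581.2, -319.0, 153.1]
orientation: [-0.068, 1.573, 0.073]
ft_force: [-0.7, 1.0, 1.0]
width: 49.8
t 31.8 pos [ 581.2 -319.   153.1] F [-0.7  1.   1. ] w 49.8 q [-0.52  0.52  1.56  0.    1.06 -0.61]
R cols [[-0.004, -0.09, 0.996], [0.002, 0.996, 0.09], [-1.0, 0.003, -0.004]]
shift cm [ 6.11 -0.58  0.22]
turn about x deg -0.2 -0.2
```

```bash
python3 -m crank '[[[2.5,-0.4,0],[0,0,0],5],[[2.5,0,0],[0,0,0],5],[[0.8,0,0],[0,0,0],5],[[0,0,0],[0,0,0],5]]';  python3 - <<'E'
from h import *
to((583.7,-324.5,122),(1,.093))
E
```

```text
t: 32.3
ee_pos: [583.0, -324.3, 97.7]
orientation: [-0.07, 1.57, 0.07]
ft_force: [-0.7, -0.4, 1.3]
width: 49.8
t 32.3 pos [ 583.  -324.3   97.7] F [-0.7 -0.4  1.3] w 49.8 q [-0.53  0.59  1.59  0.    0.96 -0.62]
R cols [[0.0, -0.089, 0.996], [-0.0, 0.996, 0.089], [-1.0, -0.0, 0.0]]
shift cm [ 0.57 -0.02  0.07]
turn about x deg -0.2 -0.2
```

```bash
python3 -m crank '[[[0.6,0,0.1],[0,0,0],5],[[0,0,0],[0,0,0],2],[[0,0,0],[0,0,0],0],[[0,0,0],[0,0,0],0],[[0,0,0],[0,0,0],0]]'; python3 -m crank '[[[0,0,0],[0,0,0],0],[[0,0,0],[0,0,0],0]]'; python3 -m crank '[[[-0.5,0,0],[0,0,0],0],[[-1.5,0,0],[0,0,0],0],[[-2.5,0,0],[0,0,0],0],[[-2.7,0,0],[0,0,0],0]]'; python3 - <<'E'
from h import *
to((503,159,194),(1,-.092))
grab("side","19");crop("side","19",230,180,330,255)
E
```

```text
t: 32.92
ee_pos: [583.7, -324.7, 91.3]
orientation: [-0.07, 1.57, 0.07]
ft_force: [0.4, 0.2, -0.0]
width: 13.7
t: 33.17
ee_pos: [583.7, -324.7, 91.3]
orientation: [-0.07, 1.57, 0.07]
ft_force: [0.4, 0.0, 1.7]
width: 7.5
t: 33.67
ee_pos: [583.5, -324.6, 164.7]
orientation: [-0.07, 1.57, 0.07]
ft_force: [-0.4, -0.6, -0.6]
width: 7.4
t 33.67 pos [ 583.5 -324.6  164.7] F [-0.4 -0.6 -0.6] w 7.4 q [-0.53  0.51  1.55 -0.    1.08 -0.61]
R cols [[-0.0, -0.089, 0.996], [0.0, 0.996, 0.089], [-1.0, 0.0, -0.0]]
shift cm [ 0.07 48.89 -3.72]
turn about x deg 10.4 10.4
```

View pics/side_19_230_180.png

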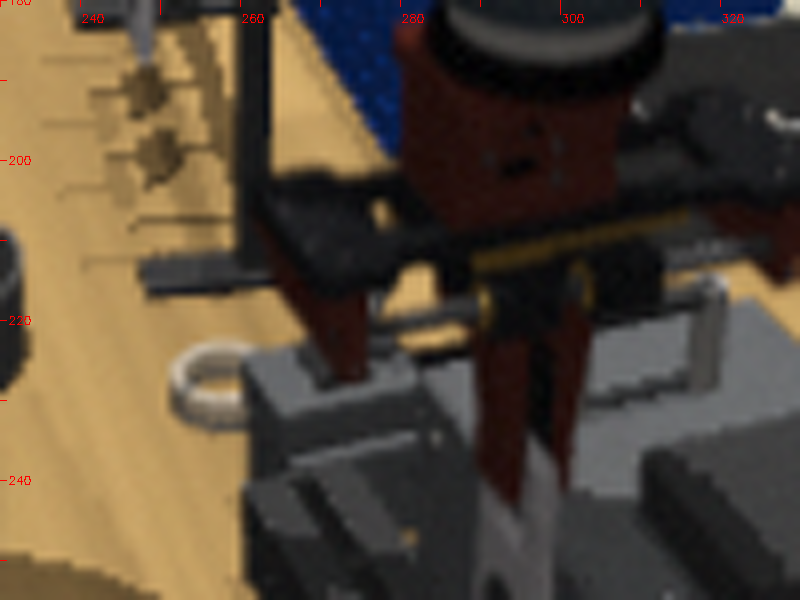

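```bash
python3 -m crank '[[[0,0,-2],[0,0,0],0],[[0,1,-4],[0,0,0],0],[[0,5.5,-2],[0,0,0],0],[[0,5.7,0],[0,0,0],0],[[0,5.7,0],[0,0,0],0]]'; python3 -m crank '[[[0,5.7,0],[0,0,0],0],[[0,5.7,0],[0,0,0],0],[[0,5.7,1],[0,0,0],0],[[0,5.7,1.5],[0,0,0],0],[[0,5.7,1.5],[0,0,0],0]]'; python3 -m crank '[[[0,3,0],[0,0,0],0],[[0,0,0],[10.4,0,0],0],[[0,0,0],[0,0,0],0]]'; python3 - <<'E'
from h import *
to((503,158.7,194),(1,-.092))
E
```

```text
t: 34.35
ee_pos: [487.6, -152.3, 163.7]
orientation: [-0.069, 1.569, 0.069]
ft_force: [1.1, -0.1, -2.2]
width: 7.8
t: 34.98
ee_pos: [502.9, 135.9, 163.9]
orientation: [-0.07, 1.568, 0.07]
ft_force: [0.2, -1.0, -0.7]
width: 7.9
t: 35.35
ee_pos: [499.9, 164.2, 163.4]
orientation: [0.071, 1.569, -0.071]
ft_force: [0.6, -0.6, -1.4]
width: 7.7
t 35.35 pos [499.9 164.2 163.4] F [ 0.6 -0.6 -1.4] w 7.7 q [ 0.29  0.32  1.87 -0.    0.95  0.39]
R cols [[0.0, 0.09, 0.996], [0.0, 0.996, -0.09], [-1.0, 0.0, 0.0]]
shift cm [-0.06 -0.52  0.36]
turn about x deg 0.1 0.1
```

```bash
python3 -m crank '[[[-0.1,-0.5,1],[0,0,0],0],[[0,0,1.5],[0,0,0],0],[[0,0,1.5],[0,0,0],0],[[0,0,1.5],[0,0,0],0],[[0,0,0],[0,0,0],0]]'; python3 - <<'E'
from h import *
to((581,151.5,188),(1,-.092))
grab("side","20");crop("side","20",190,130,290,205)
E
```

```text
t: 35.98
ee_pos: [555.6, 153.5, 164.0]
orientation: [0.073, 1.569, -0.073]
ft_force: [-0.0, -0.5, -1.1]
width: 7.3
t 35.98 pos [555.6 153.5 164. ] F [-0.  -0.5 -1.1] w 7.3 q [ 0.25  0.39  1.76 -0.    0.99  0.34]
R cols [[0.0, 0.093, 0.996], [0.0, 0.996, -0.093], [-1.0, 0.0, 0.0]]
shift cm [0.6  0.03 2.55]
turn about x deg -0.1 -0.1
```

View pics/side_20_190_130.png

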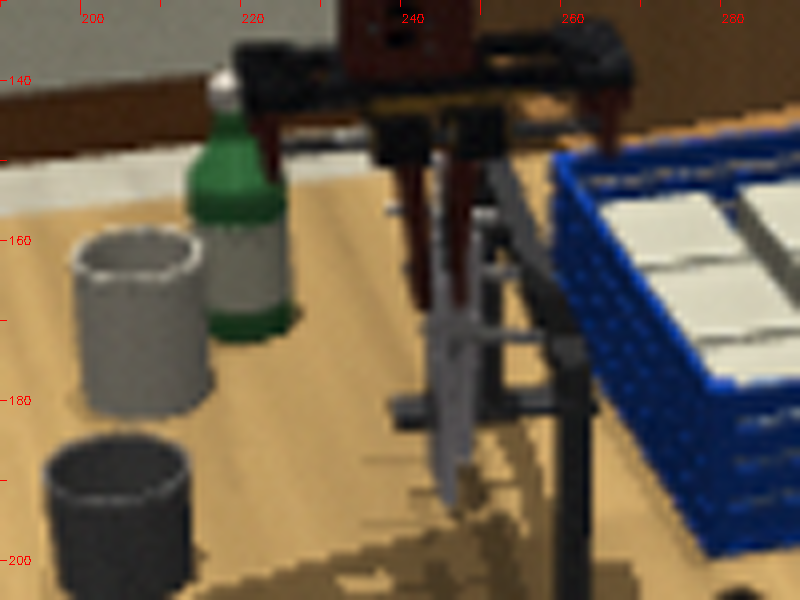

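```bash
python3 -m crank '[[[0.1,0,1],[0,0,0],0],[[0.2,0,1],[0,0,0],0],[[0.3,0,0.6],[0,0,0],0],[[0.3,0,0],[0,0,0],0],[[0,0,0],[0,0,0],0]]'; python3 -m crank '[[[0.3,0,0],[0,0,0],0],[[0,0,0],[0,0,0],0]]';python3 -m crank '[[[0.15,0,0],[0,0,0],0],[[0,0,0],[0,0,0],0]]'
```

```text
t: 36.65
ee_pos: [579.6, 151.3, 154.6]
orientation: [0.072, 1.571, -0.073]
ft_force: [-0.7, -0.3, -1.2]
width: 7.7
t: 36.9
ee_pos: [579.8, 151.4, 152.0]
orientation: [0.073, 1.57, -0.073]
ft_force: [-0.7, 0.0, -1.9]
width: 7.6
t: 37.15
ee_pos: [580.1, 151.4, 150.6]
orientation: [0.073, 1.57, -0.073]
ft_force: [-0.1, -0.1, -1.6]
width: 8.1
```

```bash
python3 -m crank '[[[0.15,0,0],[0,0,0],0],[[0,0,0],[0,0,0],0]]'; python3 -m crank '[[[0,0,0],[0,0,0],0]]'; python3 - <<'E'
from h import *
grab("side","21");crop("side","21",190,130,290,205)
E
```

```text
t: 37.4
ee_pos: [580.2, 151.4, 149.9]
orientation: [0.073, 1.569, -0.073]
ft_force: [-2.3, 0.9, 5.0]
width: 7.9
t: 37.52
ee_pos: [580.2, 151.4, 149.9]
orientation: [0.073, 1.569, -0.073]
ft_force: [-2.4, -0.1, 4.4]
width: 8.0
```

View pics/side_21_190_130.png

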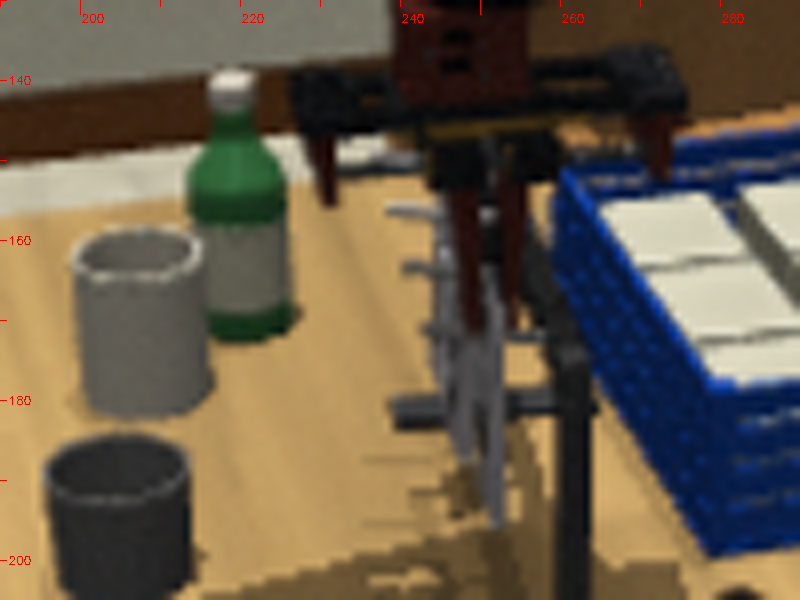

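```bash
python3 -m crank '[[[0,0,0],[0,0,0],2],[[0,0,0],[0,0,0],3.5],[[0,0,0],[0,0,0],3.5],[[0,0,0],[0,0,0],3.5]]'; python3 -m crank '[[[-1.5,0,0],[0,0,0],3.5],[[-3,0,0],[0,0,0],3.5],[[-1,0,-3],[0,0,0],5],[[0,-2,-5],[0,0,0],8],[[0,-6,-1],[0,0,0],8]]'; python3 -m crank '[[[0,-5.8,0],[0,0,0],8],[[0,-5.8,0],[0,0,0],8],[[0,-5.8,0],[0,0,0],8],[[0,0,0],[0,0,0],8]]'; python3 - <<'E'
from h import *
to()
grab("side","22");crop("side","22",180,130,340,250)
grab("top","22");crop("top","22",100,120,380,329)
E
```

```text
t: 38.08
ee_pos: [582.5, 151.6, 150.5]
orientation: [0.073, 1.565, -0.072]
ft_force: [5.3, -1.2, 5.6]
width: 34.8
t: 38.7
ee_pos: [480.1, 81.1, 204.3]
orientation: [0.069, 1.572, -0.069]
ft_force: [1.3, -0.8, -0.2]
width: 61.6
t: 39.2
ee_pos: [466.0, -96.2, 204.5]
orientation: [0.077, 1.57, -0.077]
ft_force: [-0.6, 0.5, 0.4]
width: 80.0
t 39.2 pos [466.  -96.2 204.5] F [-0.6  0.5  0.4] w 80.0 q [-0.23  0.19  1.94 -0.    1.02 -0.13]
R cols [[-0.001, 0.098, 0.995], [-0.0, 0.995, -0.098], [-1.0, -0.0, -0.001]]
```

View pics/side_22_180_130.png

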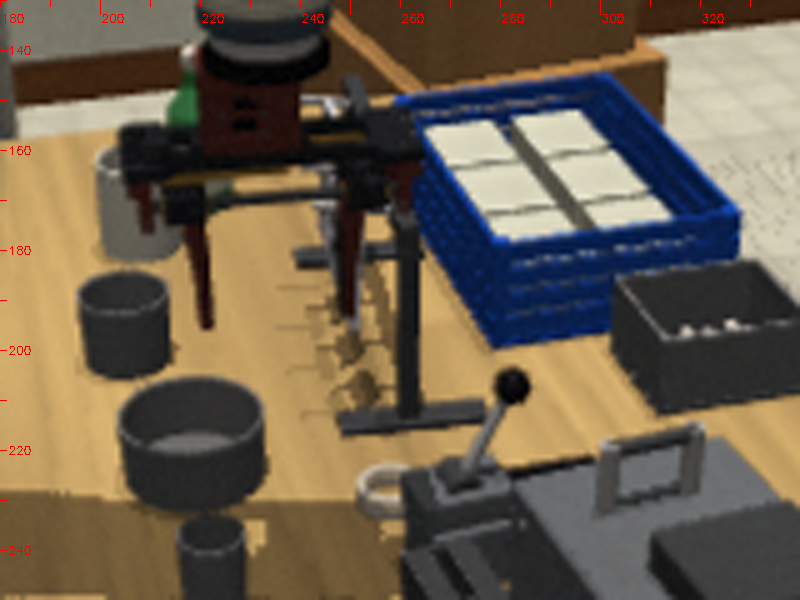

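View pics/top_22_100_120.png

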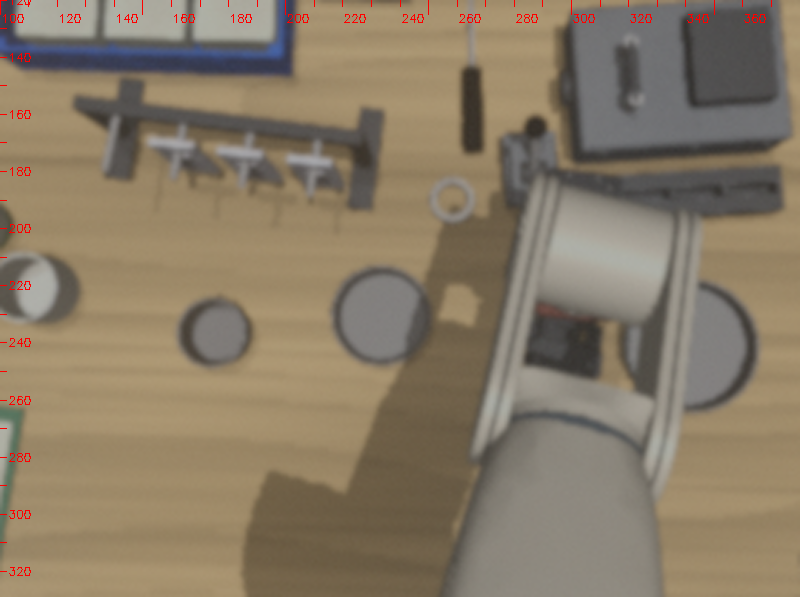

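```bash
python3 -m crank '[[[0,5.5,0],[0,0,0],5],[[0,6,0.5],[0,0,0],5],[[0,6,0.5],[0,0,0],5],[[5,0,0],[0,0,0],5],[[5,0,0],[0,0,0],5]]'; python3 -m crank '[[[2,0,0],[0,0,0],5],[[0,0,0],[0,0,0],5]]'; python3 - <<'E'
from h import *
to((486.9,79.9,42),(1,-.098))
E
```

```text
t: 39.92
ee_pos: [493.1, 83.2, 103.6]
orientation: [0.069, 1.568, -0.068]
ft_force: [-0.3, 0.2, -0.6]
width: 50.0
t: 40.17
ee_pos: [491.2, 81.6, 82.8]
orientation: [0.07, 1.574, -0.071]
ft_force: [0.6, -0.0, -0.3]
width: 50.3
t 40.17 pos [491.2  81.6  82.8] F [ 0.6 -0.  -0.3] w 50.3 q [0.14 0.41 1.98 0.   0.76 0.23]
R cols [[-0.004, 0.09, 0.996], [-0.0, 0.996, -0.09], [-1.0, -0.001, -0.004]]
shift cm [ 7.08 -0.2  -0.39]
turn about x deg 0.4 0.4
```

```bash
python3 -m crank '[[[3,-0.2,-0.4],[0,0,0],5],[[2.5,0,0],[0,0,0],5],[[1,0,0],[0,0,0],5],[[0,0,0],[0,0,0],5]]'; python3 - <<'E'
from h import *
to((486.9,79.9,42),(1,-.098))
grab("side","23");crop("side","23",180,170,280,245)
E
```

```text
t: 40.67
ee_pos: [489.3, 79.0, 19.7]
orientation: [0.072, 1.569, -0.072]
ft_force: [0.0, -0.4, -0.4]
width: 50.0
t 40.67 pos [489.3  79.   19.7] F [ 0.  -0.4 -0.4] w 50.0 q [0.14 0.52 2.01 0.   0.61 0.23]
R cols [[0.0, 0.092, 0.996], [0.0, 0.996, -0.092], [-1.0, 0.0, 0.0]]
shift cm [ 0.77  0.07 -0.24]
turn about x deg 0.3 0.3
```

View pics/side_23_180_170.png

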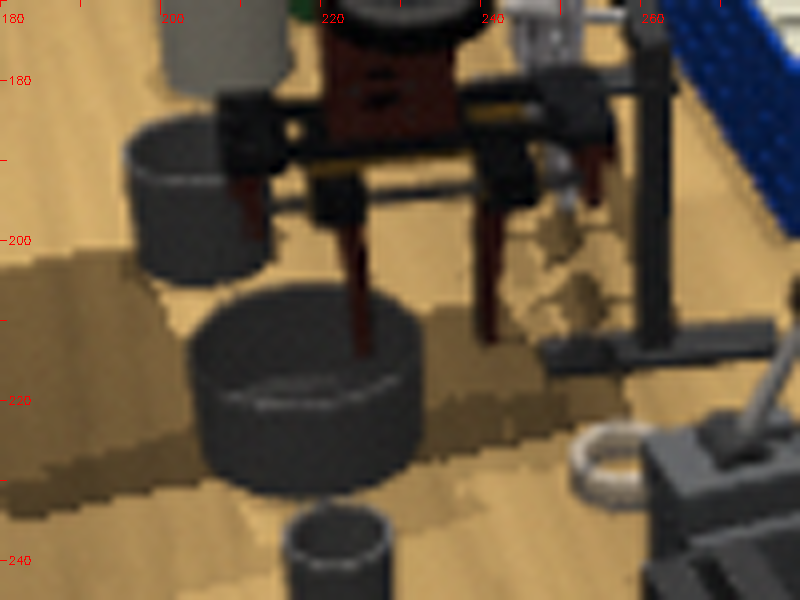

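```bash
python3 -m crank '[[[0.75,0.1,-0.2],[0,0,0],5],[[0,0,0],[0,0,0],2],[[0,0,0],[0,0,0],1],[[0,0,0],[0,0,0],0],[[0,0,0],[0,0,0],0]]'; python3 -m crank '[[[0,0,0],[0,0,0],0],[[0,0,0],[0,0,0],0]]'; python3 -m crank '[[[-0.5,0,0],[0,0,0],0],[[-3,0,0],[0,0,0],0],[[-4,0,0],[0,0,0],0],[[-4,0,0],[0,0,0],0],[[0,0,0],[0,0,0],0]]'; python3 - <<'E'
from h import *
to()
grab("side","24");crop("side","24",180,150,300,240)
grab("top","24");crop("top","24",200,150,420,315)
E
```

```text
t: 41.35
ee_pos: [487.2, 79.6, 11.8]
orientation: [0.073, 1.569, -0.073]
ft_force: [-0.2, -0.4, 0.9]
width: 13.1
t: 41.6
ee_pos: [487.0, 79.7, 11.7]
orientation: [0.073, 1.57, -0.073]
ft_force: [0.2, 1.3, 1.1]
width: 5.5
t: 42.22
ee_pos: [489.4, 79.9, 129.6]
orientation: [0.073, 1.563, -0.072]
ft_force: [0.4, 0.5, -1.4]
width: 5.5
t 42.23 pos [489.4  79.9 129.6] F [ 0.4  0.5 -1.4] w 5.5 q [ 0.14  0.32  1.96 -0.    0.85  0.23]
R cols [[0.006, 0.092, 0.996], [0.001, 0.996, -0.092], [-1.0, 0.001, 0.006]]
```

View pics/side_24_180_150.png

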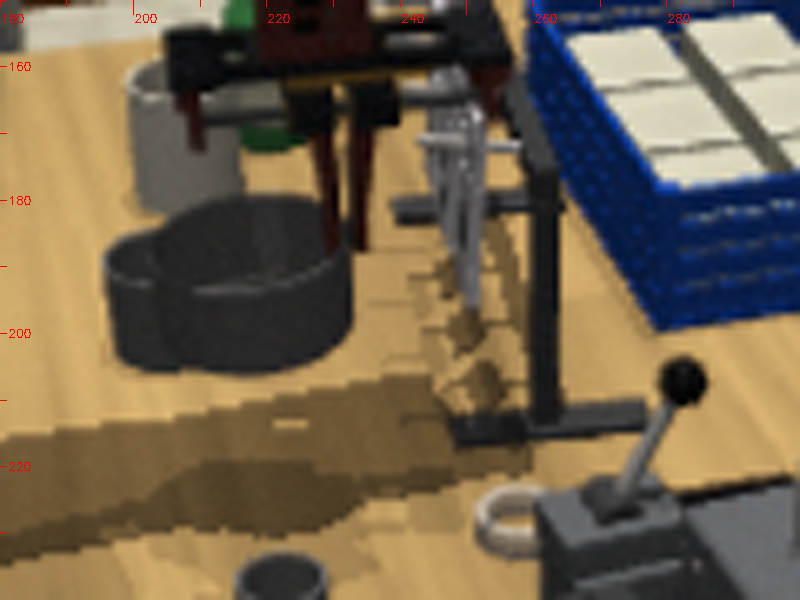

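View pics/top_24_200_150.png

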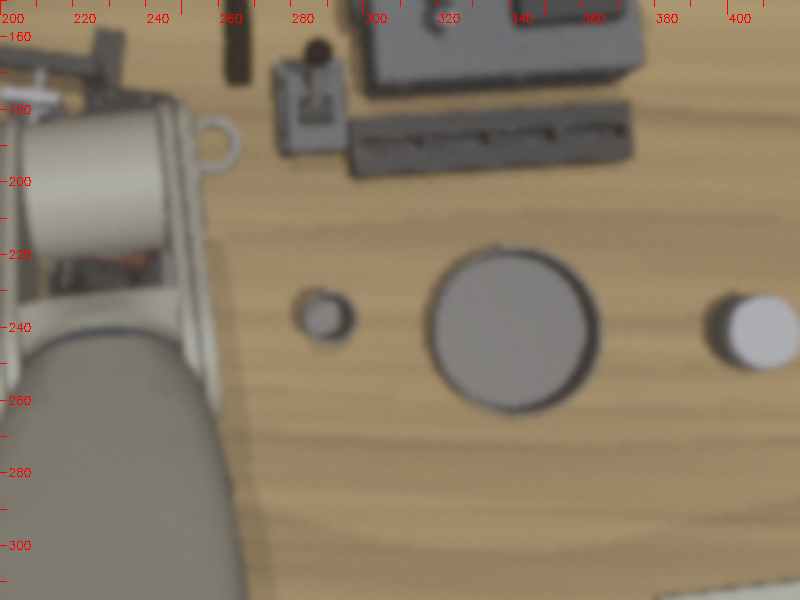

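```bash
python3 -m crank '[[[0,-3,0],[0,0,0],0],[[0,-5.5,0],[0,0,0],0],[[0,-5.5,0],[0,0,0],0],[[0,-5.5,0],[0,0,0],0],[[0,-5.5,0],[0,0,0],0]]'; python3 -m crank '[[[0,-5,0],[0,0,0],0],[[0,-3,0],[0,0,0],0],[[0,-1,0],[0,0,0],0],[[0,0,0],[0,0,0],0]]'; python3 - <<'E'
from h import *
print(onz("top",341.6,241,45))
to((462.3,-263,47.5),(1,-.098))
E
```

```text
t: 42.95
ee_pos: [462.5, -170.6, 125.0]
orientation: [0.073, 1.572, -0.072]
ft_force: [0.7, -0.1, -0.6]
width: 5.5
t: 43.45
ee_pos: [454.9, -258.4, 125.5]
orientation: [0.074, 1.571, -0.072]
ft_force: [0.5, 1.0, -1.1]
width: 5.6
[ 407.79732209 -257.55333921   45.        ]
t 43.45 pos [ 454.9 -258.4  125.5] F [ 0.5  1.  -1.1] w 5.6 q [-0.54  0.37  1.9   0.    0.87 -0.45]
R cols [[-0.002, 0.093, 0.996], [0.001, 0.996, -0.093], [-1.0, 0.001, -0.002]]
shift cm [10.8 -0.4  0.8]
turn about x deg 0.2 0.2
```

```bash
python3 -m crank '[[[2,-0.4,0.7],[0,0,0],0],[[2.5,0,0],[0,0,0],0],[[1,0,0],[0,0,0],0],[[0,0,0],[0,0,0],0]]'; python3 - <<'E'
from h import *
to((461.8,-262.5,47.5),(1,-.098))
grab("side","25");crop("side","25",190,200,310,290)
E
```

```text
t: 43.95
ee_pos: [461.8, -262.3, 71.1]
orientation: [0.073, 1.571, -0.071]
ft_force: [0.1, 1.0, -0.8]
width: 5.0
t 43.95 pos [ 461.8 -262.3   71.1] F [ 0.1  1.  -0.8] w 5.0 q [-0.54  0.47  1.91  0.    0.77 -0.45]
R cols [[-0.002, 0.091, 0.996], [0.001, 0.996, -0.091], [-1.0, 0.001, -0.002]]
shift cm [ 5.36 -0.02  0.01]
turn about x deg 0.4 0.4
```

View pics/side_25_190_200.png

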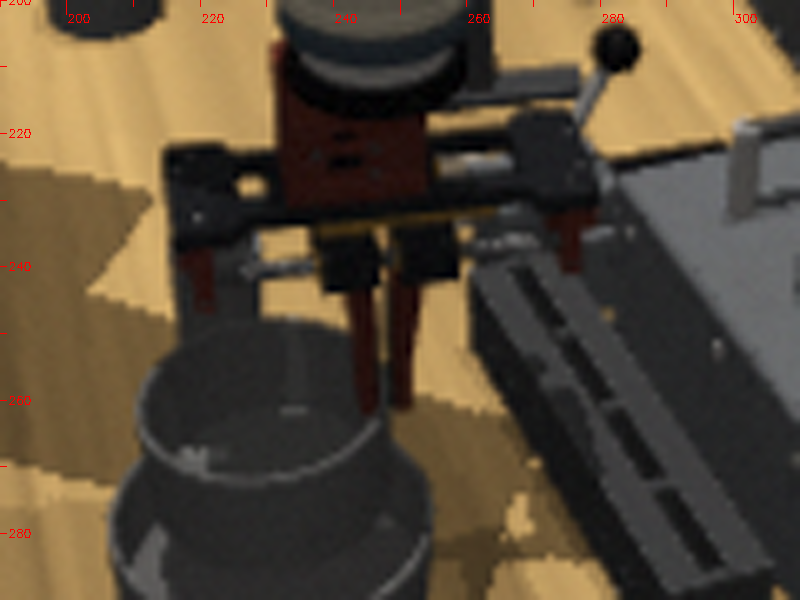

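```bash
python3 - <<'E'
from h import *
for x in(540,550):
  for z in(130,150,170,190):print(x,z,proj("side",(x,-270,z)))
E
python3 -m crank '[[[2,0,0],[0,0,0],0],[[2,0,0],[0,0,0],0],[[1,0,0],[0,0,0],0],[[0,0,0],[0,0,0],0]]'; python3 -m crank '[[[0.3,0,0],[0,0,0],0],[[0,0,0],[0,0,0],0]]'
```

```text
540 130 [273.60158719 248.14117086]
540 150 [273.72084184 242.68535951]
540 170 [273.84229663 237.12889368]
540 190 [273.966013   231.46896197]
550 130 [276.8534385 247.5802506]
550 150 [277.00212926 242.12981358]
550 170 [277.1535579  236.57901637]
550 190 [277.30780074 230.92506129]
t: 44.5
ee_pos: [462.3, -263.4, 21.8]
orientation: [0.073, 1.57, -0.072]
ft_force: [-0.1, -0.3, -1.3]
width: 5.3
t: 44.75
ee_pos: [463.0, -263.9, 19.3]
orientation: [0.072, 1.568, -0.073]
ft_force: [0.9, -0.9, 0.0]
width: 5.5
```

```bash
python3 -m crank '[[[0.2,0,0],[0,0,0],0],[[0,0,0],[0,0,0],0]]';python3 -m crank '[[[0.1,0,0],[0,0,0],0],[[0,0,0],[0,0,0],0]]'; python3 - <<'E'
from h import *
grab("side","26");crop("side","26",190,200,310,290)
E
```

```text
t: 45.0
ee_pos: [462.7, -263.8, 17.0]
orientation: [0.072, 1.569, -0.073]
ft_force: [2.0, -0.6, 2.2]
width: 5.6
t: 45.25
ee_pos: [462.8, -263.8, 16.7]
orientation: [0.072, 1.569, -0.073]
ft_force: [0.5, 0.5, 11.1]
width: 5.2
```

View pics/side_26_190_200.png

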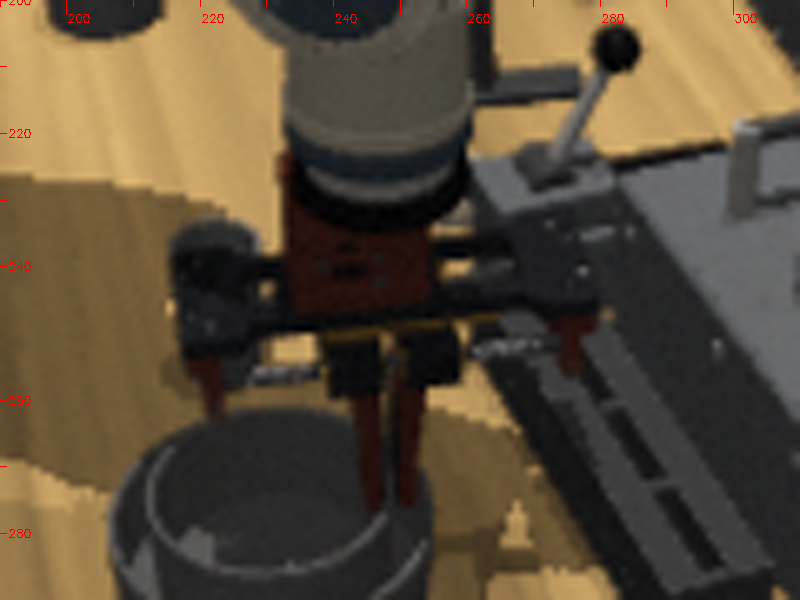

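```bash
python3 -m crank '[[[-0.1,0,0],[0,0,0],1.5],[[0,0,0],[0,0,0],1.5],[[0,0,0],[0,0,0],1.5]]'; python3 -m crank '[[[-1.5,0,0],[0,0,0],1.5],[[-4,0,0],[0,0,0],4],[[-5,0,0],[0,0,0],4],[[0,3,0],[0,0,0],4],[[0,6,0],[0,0,0],4]]'; python3 -m crank '[[[0,6,0],[0,0,0],4],[[0,6,0],[0,0,0],4],[[0,6,0],[0,0,0],4],[[0,0,0],[0,0,0],4]]'; python3 - <<'E'
from h import *
to()
grab("side","27");crop("side","27",170,160,330,280)
grab("top","27");crop("top","27",140,150,420,329)
E
```

```text
t: 45.68
ee_pos: [461.9, -263.3, 16.4]
orientation: [0.073, 1.57, -0.072]
ft_force: [0.4, -0.4, 0.3]
width: 14.8
t: 46.3
ee_pos: [471.7, -174.6, 123.6]
orientation: [0.074, 1.566, -0.076]
ft_force: [0.6, 0.8, -0.9]
width: 40.2
t: 46.8
ee_pos: [487.5, 8.8, 122.6]
orientation: [0.069, 1.569, -0.068]
ft_force: [1.1, -0.7, -0.6]
width: 40.1
t 46.8 pos [487.5   8.8 122.6] F [ 1.1 -0.7 -0.6] w 40.1 q [-0.01  0.32  1.98  0.    0.83  0.08]
R cols [[0.001, 0.087, 0.996], [0.0, 0.996, -0.087], [-1.0, 0.0, 0.001]]
```

View pics/side_27_170_160.png

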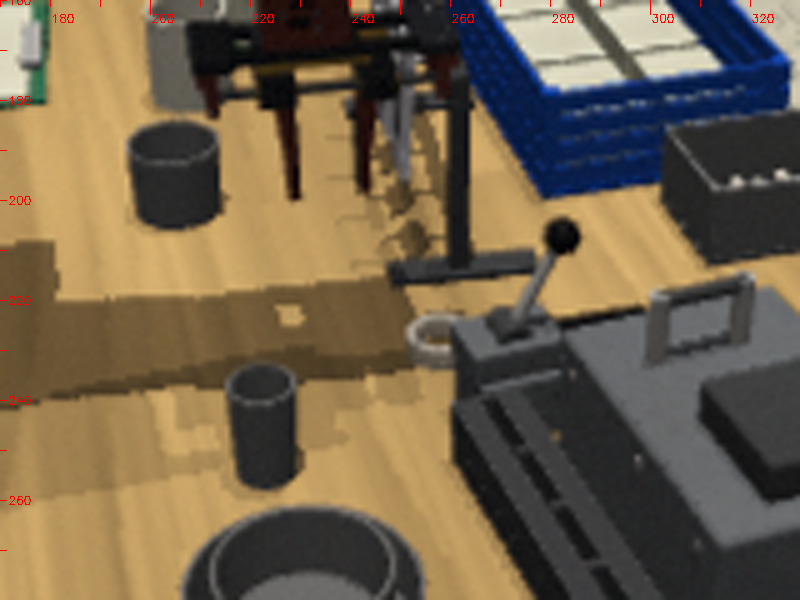

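View pics/top_27_140_150.png

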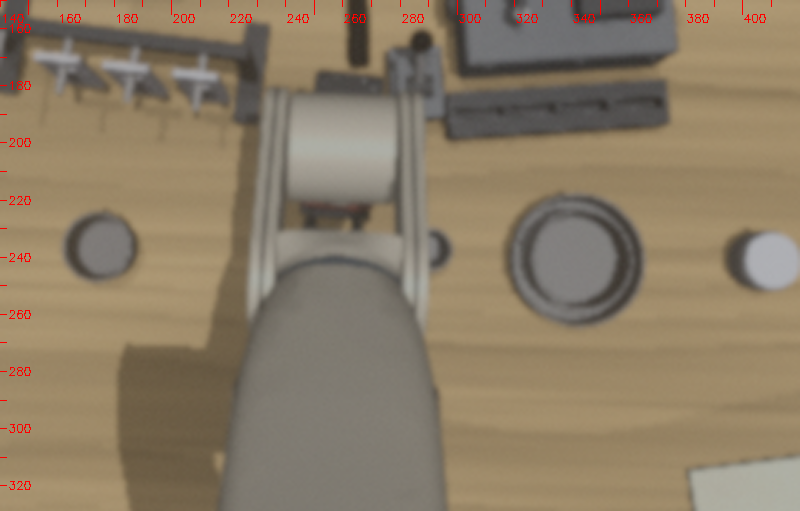

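```bash
python3 - <<'E'
from h import *
print(onz("top",174.5,236,65),onz("side",204.8,188.6,65),two((204.8,188.6),(174.5,236)))
b=cv2.imread("pics/top_27_raw.png");hsv=cv2.cvtColor(b,cv2.COLOR_BGR2HSV);m=(hsv[...,1]<70).astype(np.uint8)*255
m=cv2.morphologyEx(m,cv2.MORPH_OPEN,np.ones((3,3)))
for nm,(u,v),z in[("c",(175,236),65),("a",(338,241),45)]:
    for c in cv2.findContours(m,cv2.RETR_EXTERNAL,2)[0]:
        if cv2.pointPolygonTest(c,(u,v),False)>=0 and cv2.contourArea(c)<6000:
            e=cv2.fitEllipse(c);print(nm,np.round(e[0],1),np.round(e[1],1),cv2.boundingRect(c),np.round(onz("top",*e[0],z),1))
E
```

```text
[409.70768158 266.23693707  65.        ] [409.14236027 258.11022407  65.        ] (array([409.91681105, 267.15395601,  59.98926431]), np.float64(0.3372062950773679))
c [173.8 236. ] [24.5 25.3] (161, 224, 26, 25) [409.8 268.3  65. ]
a [341.8 240.6] [46.6 48.1] (318, 217, 49, 48) [ 409.2 -258.2   45. ]
```

```bash
python3 -m crank '[[[0,5,-1],[0,0,0],4],[[0,6,-1],[0,0,0],4],[[0,6,-2],[0,0,0],4],[[0,6,-2],[0,0,0],4],[[0,2,0],[0,0,0],4]]'; python3 -m crank '[[[2,0,0],[0,0,0],4],[[0,0,0],[0,0,0],4]]'; python3 - <<'E'
from h import *
to((446.6,263.2,52),(1,-.09))
E
```

```text
t: 47.52
ee_pos: [450.8, 259.4, 122.0]
orientation: [0.072, 1.569, -0.072]
ft_force: [0.4, -0.7, -0.0]
width: 40.0
t: 47.78
ee_pos: [450.7, 256.4, 100.8]
orientation: [0.073, 1.572, -0.075]
ft_force: [0.5, 0.1, -0.2]
width: 40.1
t 47.77 pos [450.7 256.4 100.8] F [ 0.5  0.1 -0.2] w 40.1 q [ 0.49  0.4   1.93 -0.    0.82  0.59]
R cols [[-0.002, 0.094, 0.996], [-0.002, 0.996, -0.094], [-1.0, -0.002, -0.002]]
shift cm [ 7.88  0.65 -0.46]
turn about x deg -0.3 -0.3
```

```bash
python3 -m crank '[[[2,0.6,-0.4],[0,0,0],4],[[1,0,0],[0,0,0],4],[[0,0,0],[0,0,0],4]]'; python3 - <<'E'
from h import *
to((446.6,263.2,52),(1,-.09))
grab("side","28");crop("side","28",170,140,270,215)
E
```

```text
t: 48.15
ee_pos: [447.5, 263.5, 71.4]
orientation: [0.073, 1.571, -0.074]
ft_force: [0.1, 0.1, 0.2]
width: 39.6
t 48.15 pos [447.5 263.5  71.4] F [0.1 0.1 0.2] w 39.6 q [ 0.51  0.45  1.94 -0.    0.75  0.6 ]
R cols [[-0.001, 0.094, 0.996], [-0.001, 0.996, -0.094], [-1.0, -0.001, -0.001]]
shift cm [ 4.94 -0.04 -0.08]
turn about x deg -0.2 -0.2
```

View pics/side_28_170_140.png

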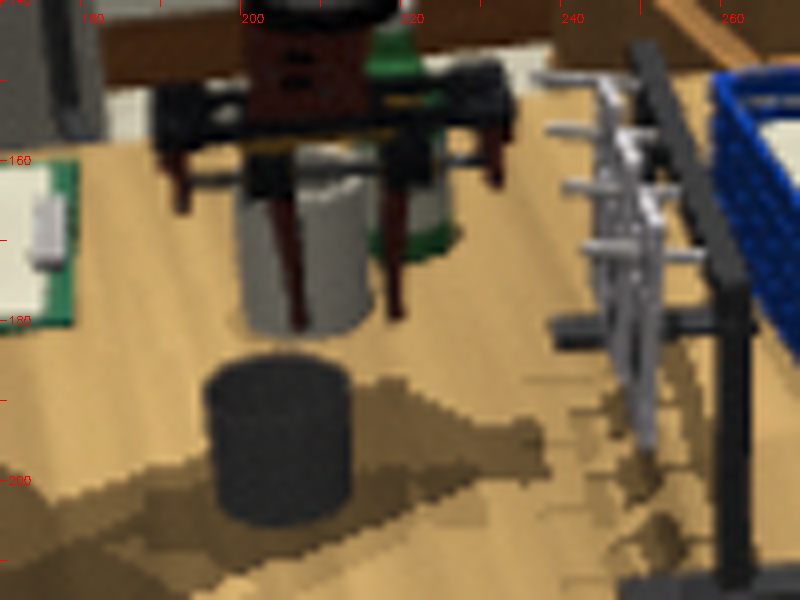

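```bash
python3 -m crank '[[[2.5,0,-0.1],[0,0,0],4],[[2,0,0],[0,0,0],4],[[0.4,0,0],[0,0,0],4],[[0,0,0],[0,0,0],4]]'; python3 -m crank '[[[0,0,0],[0,0,0],2],[[0,0,0],[0,0,0],1],[[0,0,0],[0,0,0],0],[[0,0,0],[0,0,0],0],[[0,0,0],[0,0,0],0]]'; python3 -m crank '[[[0,0,0],[0,0,0],0],[[-0.5,0,0],[0,0,0],0],[[-3,0,0],[0,0,0],0],[[-4,0,0],[0,0,0],0],[[-4,0,0],[0,0,0],0]]'; python3 - <<'E'
from h import *
to()
grab("side","29");crop("side","29",170,140,270,215)
grab("top","29");crop("top","29",200,150,420,315)
E
```

```text
t: 48.7
ee_pos: [446.9, 264.8, 23.2]
orientation: [0.073, 1.569, -0.073]
ft_force: [-0.5, -0.3, -0.3]
width: 40.1
t: 49.32
ee_pos: [446.3, 264.8, 22.9]
orientation: [0.073, 1.57, -0.073]
ft_force: [-1.9, 0.0, 4.3]
width: 5.5
t: 49.95
ee_pos: [446.4, 264.6, 138.7]
orientation: [0.072, 1.57, -0.073]
ft_force: [0.7, 0.4, -1.6]
width: 5.2
t 49.95 pos [446.4 264.6 138.7] F [ 0.7  0.4 -1.6] w 5.2 q [ 0.51  0.34  1.9  -0.    0.9   0.6 ]
R cols [[-0.0, 0.092, 0.996], [-0.0, 0.996, -0.092], [-1.0, -0.0, -0.0]]
```

View pics/side_29_170_140.png

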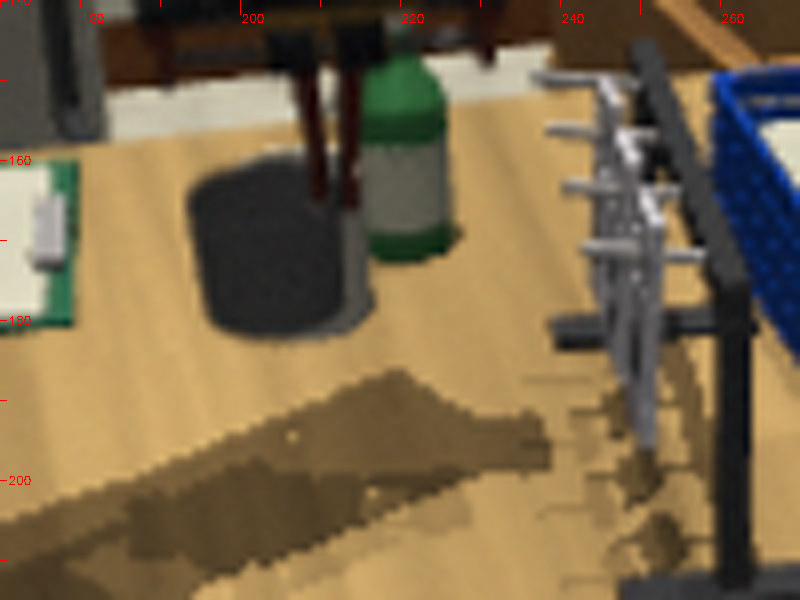

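View pics/top_29_200_150.png

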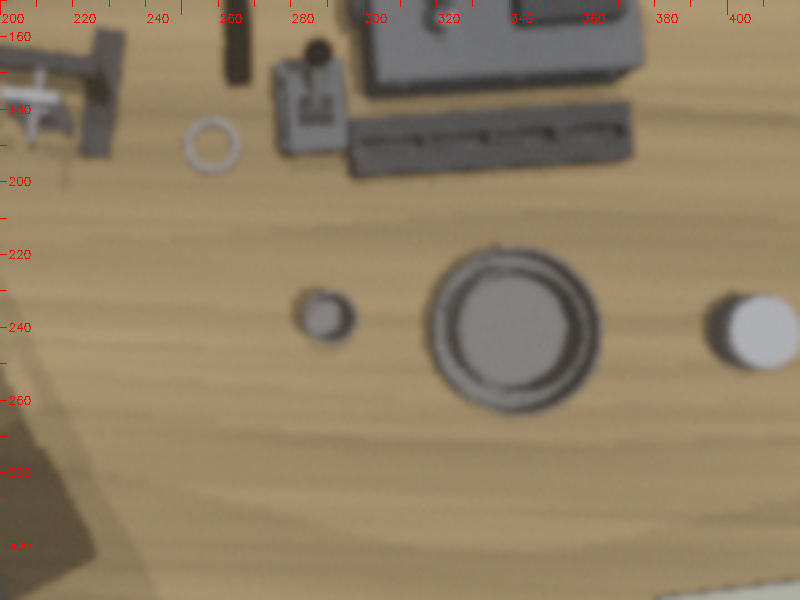

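```bash
python3 -m crank '[[[0,-3,0],[0,0,0],0],[[0,-5.5,0.2],[0,0,0],0],[[0,-5.5,0.4],[0,0,0],0],[[0,-5.5,0.4],[0,0,0],0],[[0,-5.5,0.4],[0,0,0],0]]'; python3 -m crank '[[[0,-5.5,0.4],[0,0,0],0],[[0,-5.5,0.4],[0,0,0],0],[[0,-5.5,0.4],[0,0,0],0],[[0,-5.5,0.4],[0,0,0],0],[[0,-4,0.4],[0,0,0],0]]'; python3 -m crank '[[[0,-1,0],[0,0,0],0],[[0,0,0],[0,0,0],0]]'; python3 - <<'E'
from h import *
to((445.4,-260.4,62.9),(1,-.092))
E
```

```text
t: 50.68
ee_pos: [436.7, 12.9, 136.9]
orientation: [0.072, 1.57, -0.073]
ft_force: [1.7, -0.2, -0.7]
width: 5.6
t: 51.3
ee_pos: [432.4, -248.3, 136.7]
orientation: [0.074, 1.57, -0.074]
ft_force: [0.4, -0.1, -0.2]
width: 5.1
t: 51.55
ee_pos: [431.5, -255.8, 136.8]
orientation: [0.074, 1.571, -0.073]
ft_force: [0.4, 1.1, -0.3]
width: 5.3
t 51.55 pos [ 431.5 -255.8  136.8] F [ 0.4  1.1 -0.3] w 5.3 q [-0.56  0.32  1.94  0.    0.88 -0.47]
R cols [[-0.001, 0.094, 0.996], [0.001, 0.996, -0.094], [-1.0, 0.001, -0.001]]
shift cm [10.39 -0.34  1.44]
turn about x deg -0.1 -0.1
```

```bash
python3 -m crank '[[[1,-0.3,1.4],[0,0,0],0],[[2,0,0],[0,0,0],0],[[1.5,0,0],[0,0,0],0],[[0,0,0],[0,0,0],0]]'; python3 - <<'E'
from h import *
to((445.4,-260.4,62.9),(1,-.092))
grab("side","30");crop("side","30",190,190,310,280)
E
```

```text
t: 52.05
ee_pos: [445.4, -259.1, 91.2]
orientation: [0.073, 1.572, -0.071]
ft_force: [0.6, -0.0, 0.0]
width: 5.5
t 52.05 pos [ 445.4 -259.1   91.2] F [ 0.6 -0.   0. ] w 5.5 q [-0.55  0.41  1.94  0.    0.79 -0.46]
R cols [[-0.003, 0.091, 0.996], [0.002, 0.996, -0.091], [-1.0, 0.001, -0.003]]
shift cm [ 5.83 -0.13  0.03]
turn about x deg 0.0 0.0
```

View pics/side_30_190_190.png

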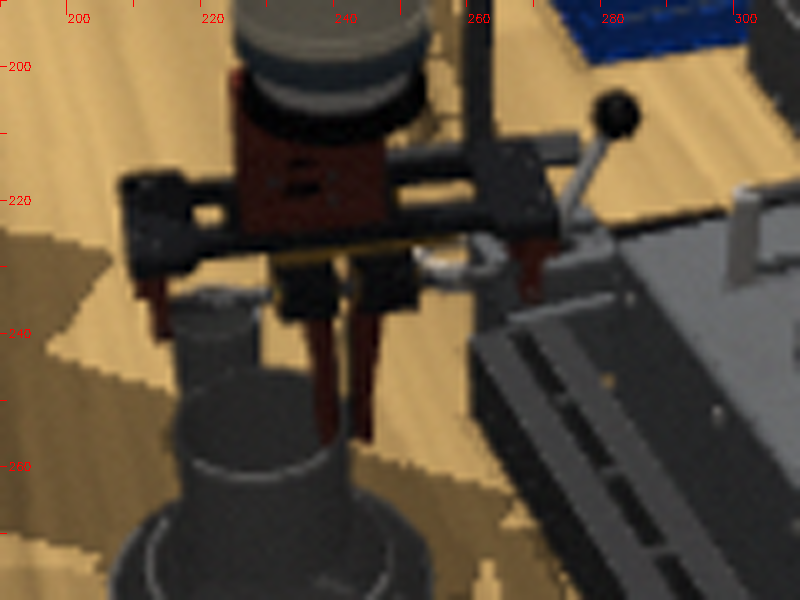

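```bash
python3 -m crank '[[[2.5,-0.1,0],[0,0,0],0],[[2,0,0],[0,0,0],0],[[0.8,0,0],[0,0,0],0],[[0,0,0],[0,0,0],0]]'; python3 -m crank '[[[0.3,0,0],[0,0,0],0],[[0,0,0],[0,0,0],0]]'; python3 -m crank '[[[0.2,0,0],[0,0,0],0],[[0,0,0],[0,0,0],0]]'
```

```text
t: 52.6
ee_pos: [446.0, -261.4, 39.8]
orientation: [0.073, 1.57, -0.073]
ft_force: [0.3, -1.0, -0.6]
width: 5.7
t: 52.85
ee_pos: [446.1, -261.6, 37.1]
orientation: [0.072, 1.569, -0.073]
ft_force: [-0.2, 0.7, -1.0]
width: 5.4
t: 53.1
ee_pos: [446.0, -261.5, 34.8]
orientation: [0.073, 1.569, -0.073]
ft_force: [1.0, -0.7, 0.3]
width: 5.2
```

```bash
python3 -m crank '[[[0.15,0,0],[0,0,0],0],[[0,0,0],[0,0,0],0]]'; python3 -m crank '[[[0.1,0,0],[0,0,0],0],[[0,0,0],[0,0,0],0]]'
```

```text
t: 53.35
ee_pos: [446.4, -261.7, 33.4]
orientation: [0.072, 1.569, -0.073]
ft_force: [1.4, 0.4, 2.2]
width: 5.6
t: 53.6
ee_pos: [446.6, -261.8, 32.9]
orientation: [0.072, 1.568, -0.073]
ft_force: [0.9, 0.9, 8.9]
width: 5.1
```

Seated at the predicted height. I'll release it and look for pot d.

```bash
python3 -m crank '[[[-0.1,0,0],[0,0,0],1.5],[[0,0,0],[0,0,0],1.5],[[0,0,0],[0,0,0],1.5]]'; python3 -m crank '[[[-1.5,0,0],[0,0,0],1.5],[[-4,0,0],[0,0,0],4],[[-5,0,0],[0,0,0],7],[[0,3,0],[0,0,0],7],[[0,6,0],[0,0,0],7]]'; python3 -m crank '[[[0,6,0],[0,0,0],7],[[0,6,0],[0,0,0],7],[[0,6,0],[0,0,0],7],[[0,6,0],[0,0,0],7],[[0,0,0],[0,0,0],7]]'; python3 - <<'E'
from h import *
to()
grab("side","31");crop("side","31",190,190,310,280)
grab("top","31");crop("top","31",230,180,390,300)
E
```

```text
t: 53.98
ee_pos: [445.4, -261.2, 32.9]
orientation: [0.073, 1.57, -0.072]
ft_force: [-0.3, -0.1, 0.4]
width: 14.9
t: 54.6
ee_pos: [455.3, -172.4, 140.1]
orientation: [0.074, 1.566, -0.076]
ft_force: [0.7, -0.0, 0.3]
width: 51.6
t: 55.22
ee_pos: [476.7, 70.7, 139.2]
orientation: [0.069, 1.568, -0.068]
ft_force: [-0.5, 0.5, 0.3]
width: 69.7
t 55.23 pos [476.7  70.7 139.2] F [-0.5  0.5  0.3] w 69.7 q [0.12 0.29 1.98 0.   0.87 0.21]
R cols [[0.002, 0.087, 0.996], [0.001, 0.996, -0.087], [-1.0, 0.001, 0.001]]
```

View pics/side_31_190_190.png

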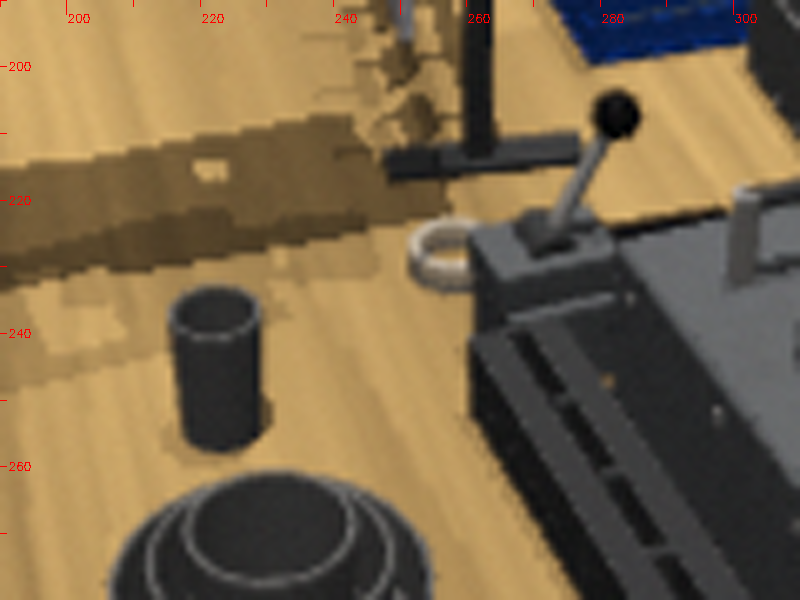

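View pics/top_31_230_180.png

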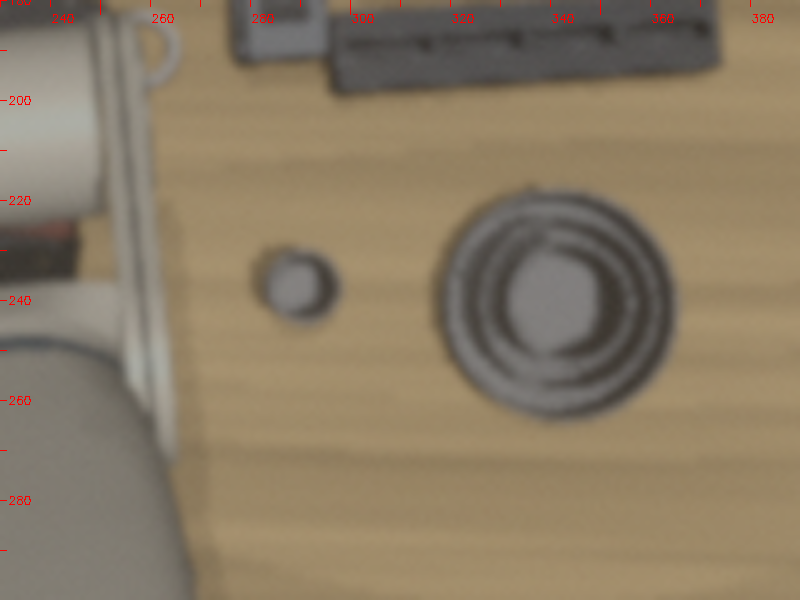

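```bash
python3 - <<'E'
from h import *
print(onz("top",290,237.4,75),onz("side",222.3,237,75),two((222.3,237),(290,237.4)))
print("c",onz("top",343.2,240.5,75),onz("side",230.3,269.8,75))
print(proj("top",(408.7,-259.6,75)),proj("side",(408.7,-259.6,75)))
E
```

```text
[414.51790153 -92.83386165  75.        ] [ 415.56568774 -102.39523209   75.        ] (array([415.72855943, -93.50353876,  68.46624967]), np.float64(2.28464006986052))
c [ 409.2491356  -256.53358218   75.        ] [ 408.67644267 -267.32751724   75.        ]
[344.19896974 240.70555448] [229.7813499  268.09816696]
```

```bash
python3 -m crank '[[[0,-5,-2],[0,0,0],7.5],[[0,-6,-2],[0,0,0],7.5],[[0,-5,-2],[0,0,0],7.5],[[0,0,0],[0,0,0],7.5],[[0,0,0],[0,0,0],7.5]]';  python3 - <<'E'
from h import *
to((415,-93.5,62),(1,-.092))
E
```

```text
t: 55.95
ee_pos: [402.1, -87.0, 138.6]
orientation: [0.075, 1.569, -0.075]
ft_force: [-1.0, 0.4, -0.3]
width: 75.2
t 55.95 pos [402.1 -87.  138.6] F [-1.   0.4 -0.3] w 75.2 q [-0.24  0.19  2.12  0.    0.82 -0.15]
R cols [[0.001, 0.096, 0.995], [-0.0, 0.995, -0.096], [-1.0, 0.0, 0.001]]
shift cm [10.66 -0.52  1.34]
turn about x deg -0.2 -0.2
```

```bash
python3 -m crank '[[[2,-0.5,1.3],[0,0,0],7.5],[[3,0,0],[0,0,0],7.5],[[1,0,0],[0,0,0],7.5],[[0,0,0],[0,0,0],7.5]]';  python3 - <<'E'
from h import *
to((415,-93.5,62),(1,-.092))
grab("side","32");crop("side","32",180,180,280,255)
E
```

```text
t: 56.45
ee_pos: [414.4, -91.5, 77.8]
orientation: [0.072, 1.571, -0.072]
ft_force: [0.6, 0.1, -0.5]
width: 74.8
t 56.45 pos [414.4 -91.5  77.8] F [ 0.6  0.1 -0.5] w 74.8 q [-0.25  0.33  2.14  0.    0.68 -0.15]
R cols [[-0.002, 0.091, 0.996], [0.0, 0.996, -0.091], [-1.0, 0.0, -0.002]]
shift cm [ 4.58 -0.19  0.09]
turn about x deg 0.0 0.0
```

View pics/side_32_180_180.png

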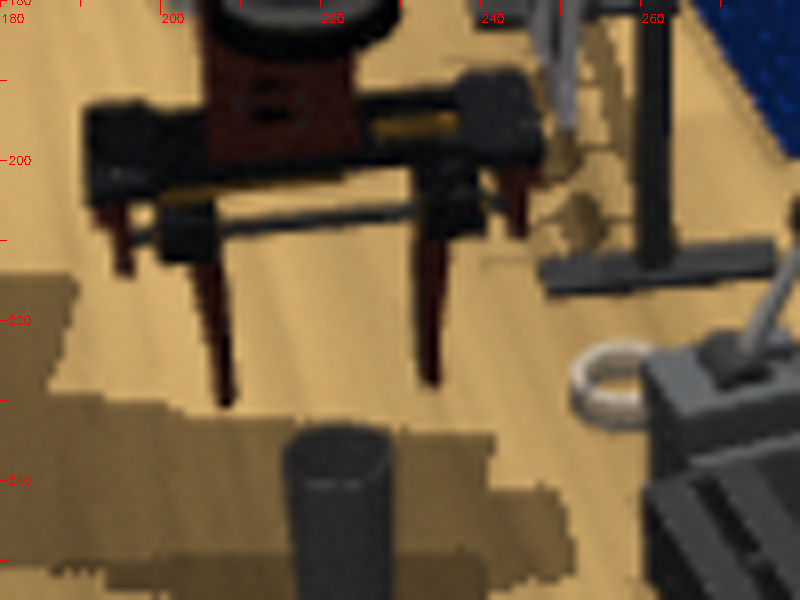

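```bash
python3 -m crank '[[[2,-0.1,0.1],[0,0,0],7.5],[[2,0,0],[0,0,0],7.5],[[0.5,0,0],[0,0,0],7.5],[[0,0,0],[0,0,0],7.5]]'; python3 -m crank '[[[0,0,0],[0,0,0],6],[[0,0,0],[0,0,0],5],[[0,0,0],[0,0,0],4],[[0,0,0],[0,0,0],3],[[0,0,0],[0,0,0],3]]'; python3 - <<'E'
from h import *
to()
grab("side","33");crop("side","33",180,180,280,255)
E
```

```text
t: 57.0
ee_pos: [415.9, -93.2, 33.7]
orientation: [0.072, 1.569, -0.073]
ft_force: [1.0, 1.0, 0.7]
width: 74.8
t: 57.62
ee_pos: [415.8, -93.3, 33.4]
orientation: [0.073, 1.569, -0.073]
ft_force: [0.1, 0.6, 4.8]
width: 46.6
t 57.62 pos [415.8 -93.3  33.4] F [0.1 0.6 4.8] w 46.6 q [-0.25  0.43  2.15  0.    0.56 -0.16]
R cols [[0.001, 0.092, 0.996], [-0.0, 0.996, -0.092], [-1.0, -0.0, 0.001]]
```

View pics/side_33_180_180.png

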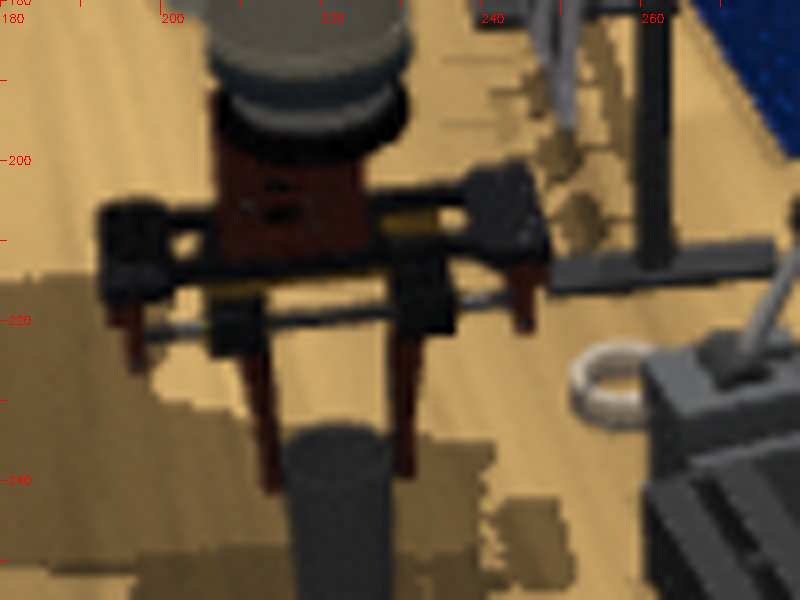

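```bash
python3 -m crank '[[[-0.5,0,0],[0,0,0],2],[[-3,0,0],[0,0,0],2],[[-4,0,0],[0,0,0],2],[[-4,0,0],[0,0,0],2],[[0,0,0],[0,0,0],2]]'; python3 - <<'E'
from h import *
to((408.8,-258.5,130),(1,-.092))
grab("side","34");crop("side","34",180,180,300,270)
grab("top","34");crop("top","34",230,180,390,300)
E
```

```text
t: 58.3
ee_pos: [417.4, -93.6, 150.7]
orientation: [0.072, 1.564, -0.074]
ft_force: [0.6, 0.4, 0.2]
width: 46.6
t 58.3 pos [417.4 -93.6 150.7] F [0.6 0.4 0.2] w 46.6 q [-0.25  0.19  2.09  0.    0.86 -0.16]
R cols [[0.005, 0.092, 0.996], [-0.001, 0.996, -0.092], [-1.0, -0.001, 0.006]]
shift cm [  5.09 -16.49   0.64]
turn about x deg -0.0 -0.0
```

View pics/side_34_180_180.png

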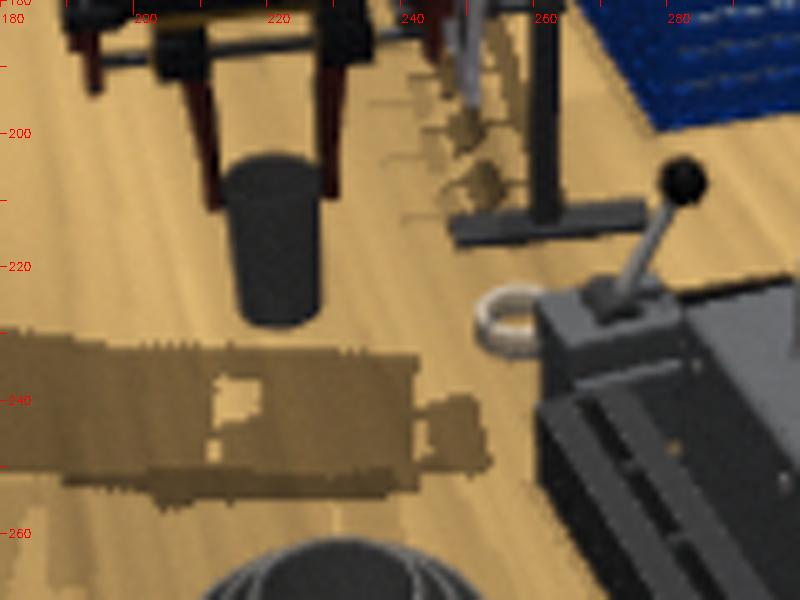

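View pics/top_34_230_180.png

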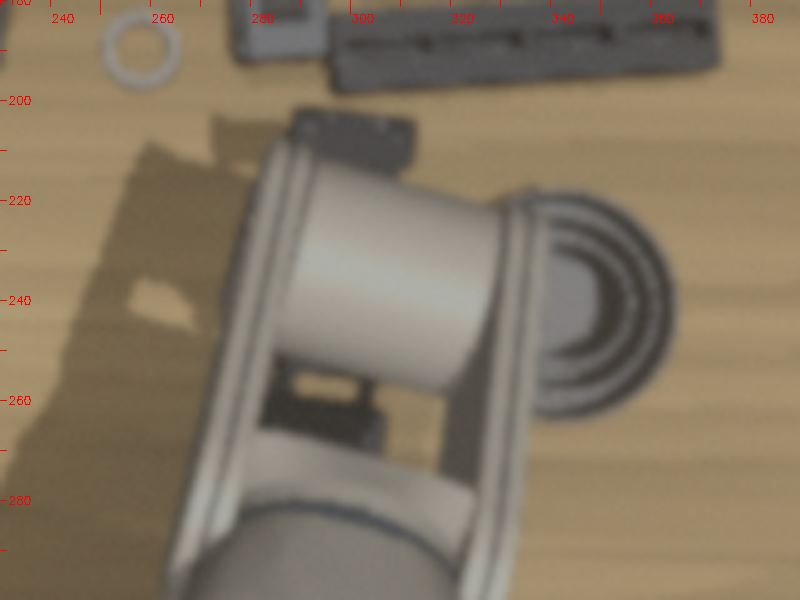

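```bash
python3 -m crank '[[[0,-3,0],[0,0,0],2],[[0,-5,0],[0,0,0],2],[[0,-5,0.3],[0,0,0],2],[[0,-3,0.3],[0,0,0],2],[[0,0,0],[0,0,0],2]]'; python3 - <<'E'
from h import *
to((408.8,-258.5,110),(1,-.092))
grab("side","35");crop("side","35",180,180,300,270)
E
```

```text
t: 59.02
ee_pos: [405.7, -254.0, 146.5]
orientation: [0.076, 1.572, -0.074]
ft_force: [-0.4, 0.5, 0.4]
width: 45.8
t 59.02 pos [ 405.7 -254.   146.5] F [-0.4  0.5  0.4] w 45.8 q [-0.58  0.28  1.98 -0.    0.89 -0.49]
R cols [[-0.002, 0.095, 0.995], [0.001, 0.995, -0.095], [-1.0, 0.001, -0.002]]
shift cm [ 6.65 -0.43  0.37]
turn about x deg -0.2 -0.2
```

View pics/side_35_180_180.png

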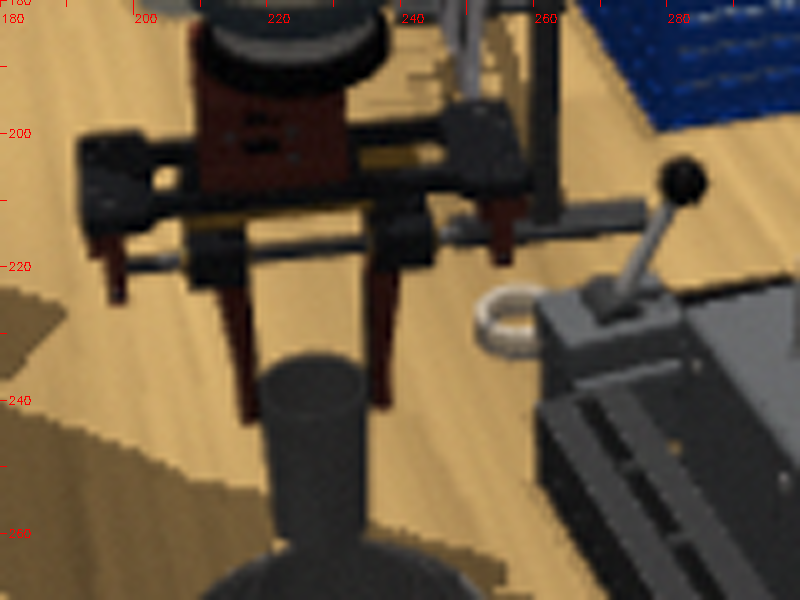

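```bash
python3 -m crank '[[[1,-0.4,0.4],[0,0,0],2],[[2,0,0],[0,0,0],2],[[0,0,0],[0,0,0],2]]'; python3 - <<'E'
from h import *
to((408.8,-258.5,78.4),(1,-.092))
grab("side","36");crop("side","36",190,220,270,280)
E
```

```text
t: 59.45
ee_pos: [409.2, -255.6, 116.4]
orientation: [0.073, 1.573, -0.07]
ft_force: [0.5, 0.7, -0.2]
width: 46.6
t 59.45 pos [ 409.2 -255.6  116.4] F [ 0.5  0.7 -0.2] w 46.6 q [-0.58  0.33  1.99  0.    0.82 -0.49]
R cols [[-0.003, 0.091, 0.996], [0.002, 0.996, -0.091], [-1.0, 0.002, -0.004]]
shift cm [ 6.8  -0.31  0.01]
turn about x deg 0.0 0.0
```

View pics/side_36_190_220.png

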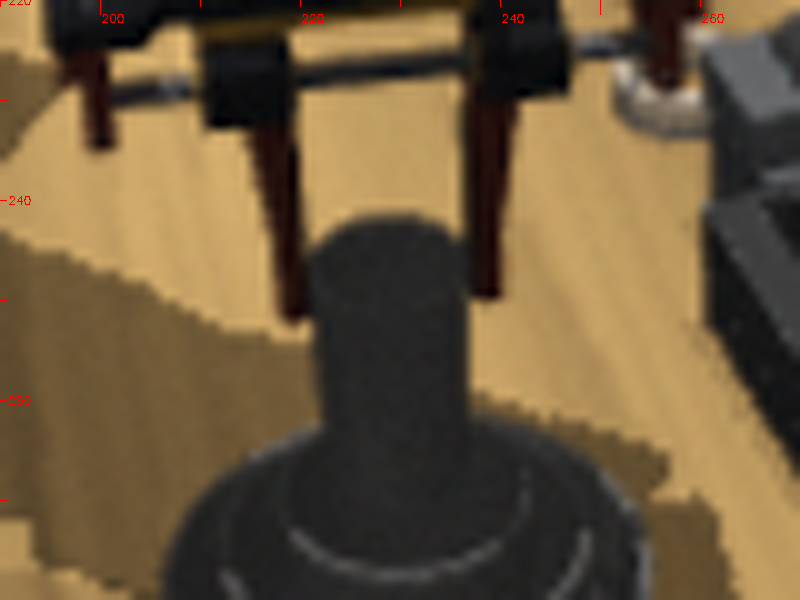

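```bash
python3 -m crank '[[[1.5,-0.2,0.1],[0,0,0],2],[[1.5,0,0],[0,0,0],2],[[0,0,0],[0,0,0],2]]'; python3 -m crank '[[[1.5,0,0],[0,0,0],2],[[1.3,0,0],[0,0,0],2],[[0,0,0],[0,0,0],2]]'; python3 -m crank '[[[0.5,0,0],[0,0,0],2],[[0,0,0],[0,0,0],2]]'
```

```text
t: 59.88
ee_pos: [410.2, -258.8, 86.8]
orientation: [0.074, 1.572, -0.072]
ft_force: [-0.5, 0.9, -0.8]
width: 46.5
t: 60.25
ee_pos: [410.3, -258.9, 58.9]
orientation: [0.074, 1.572, -0.072]
ft_force: [-0.1, 0.5, 0.5]
width: 46.4
t: 60.5
ee_pos: [411.1, -259.5, 55.1]
orientation: [0.073, 1.57, -0.073]
ft_force: [-1.0, -0.5, -0.8]
width: 46.5
```

```bash
python3 -m crank '[[[0.3,0,0],[0,0,0],2],[[0,0,0],[0,0,0],2]]'; python3 -m crank '[[[0.2,0,0],[0,0,0],2],[[0,0,0],[0,0,0],2]]'; python3 -m crank '[[[0.15,0,0],[0,0,0],2],[[0,0,0],[0,0,0],2]]'
```

```text
t: 60.75
ee_pos: [411.1, -259.5, 52.2]
orientation: [0.073, 1.57, -0.073]
ft_force: [0.4, 0.7, -1.0]
width: 46.4
t: 61.0
ee_pos: [411.0, -259.4, 50.1]
orientation: [0.073, 1.57, -0.073]
ft_force: [0.3, -0.3, -0.2]
width: 46.0
t: 61.25
ee_pos: [411.1, -259.5, 48.6]
orientation: [0.073, 1.57, -0.073]
ft_force: [-0.7, -0.2, -0.2]
width: 46.3
```

```bash
python3 -m crank '[[[0.1,0,0],[0,0,0],2],[[0,0,0],[0,0,0],2]]'; python3 -m crank '[[[0.1,0,0],[0,0,0],2],[[0,0,0],[0,0,0],2]]'; python3 - <<'E'
from h import *
grab("side","37");crop("side","37",190,220,270,280)
E
```

```text
t: 61.5
ee_pos: [411.3, -259.6, 48.4]
orientation: [0.072, 1.569, -0.073]
ft_force: [-0.7, 1.0, 8.5]
width: 46.3
t: 61.75
ee_pos: [411.5, -259.7, 48.3]
orientation: [0.072, 1.569, -0.073]
ft_force: [-3.6, 2.2, 20.5]
width: 46.4
```

View pics/side_37_190_220.png

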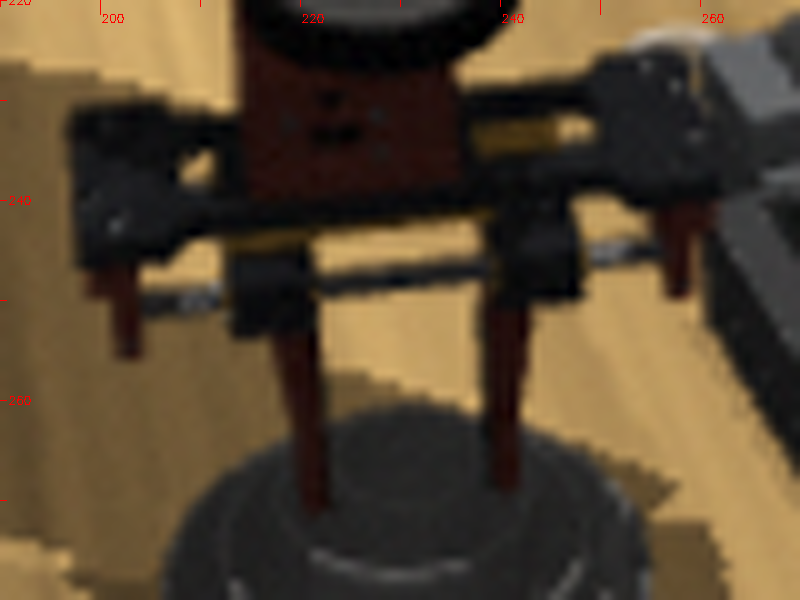

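```bash
python3 -m crank '[[[-0.2,0,0],[0,0,0],5],[[0,0,0],[0,0,0],6.5],[[0,0,0],[0,0,0],6.5],[[0,0,0],[0,0,0],6.5]]'; python3 -m crank '[[[-2,0,0],[0,0,0],6.5],[[-5,0,0],[0,0,0],6.5],[[-5,0,0],[0,0,0],6.5],[[0,3,0],[0,0,0],6.5],[[0,6,0],[0,0,0],6.5]]'; python3 -m crank '[[[0,6,0],[0,0,0],6.5],[[0,6,0],[0,0,0],6.5],[[0,3,0],[0,0,0],6.5],[[0,0,0],[0,0,0],6.5]]'; python3 - <<'E'
from h import *
to()
grab("side","38");crop("side","38",170,150,330,270);crop("side","38",190,220,290,295)
grab("top","38");crop("top","38",110,100,420,329)
E
```

```text
t: 62.3
ee_pos: [411.0, -259.4, 48.4]
orientation: [0.073, 1.57, -0.073]
ft_force: [0.4, 0.5, 0.1]
width: 64.9
t: 62.92
ee_pos: [420.3, -170.3, 169.5]
orientation: [0.074, 1.567, -0.076]
ft_force: [1.4, 0.3, -0.7]
width: 64.9
t: 63.42
ee_pos: [433.3, -19.0, 168.6]
orientation: [0.07, 1.57, -0.07]
ft_force: [-0.3, -0.3, -0.1]
width: 65.0
t 63.42 pos [433.3 -19.  168.6] F [-0.3 -0.3 -0.1] w 65.0 q [-0.07  0.17  2.06  0.    0.91  0.02]
R cols [[-0.0, 0.089, 0.996], [0.0, 0.996, -0.089], [-1.0, 0.0, -0.0]]
```

View pics/side_38_170_150.png

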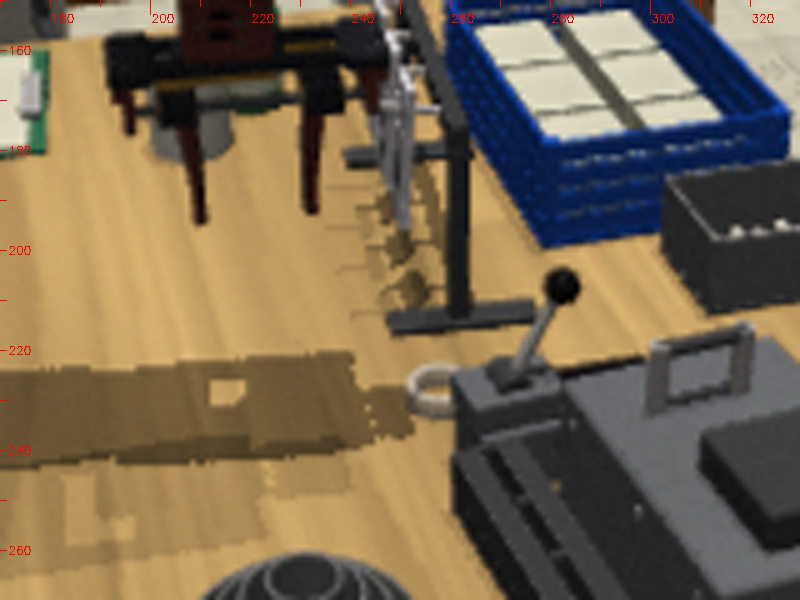

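View pics/side_38_190_220.png

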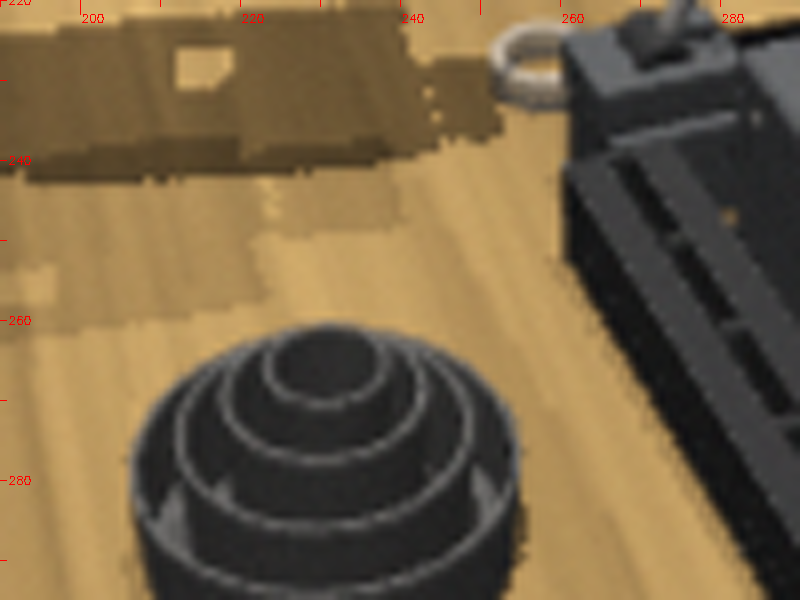

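View pics/top_38_110_100.png

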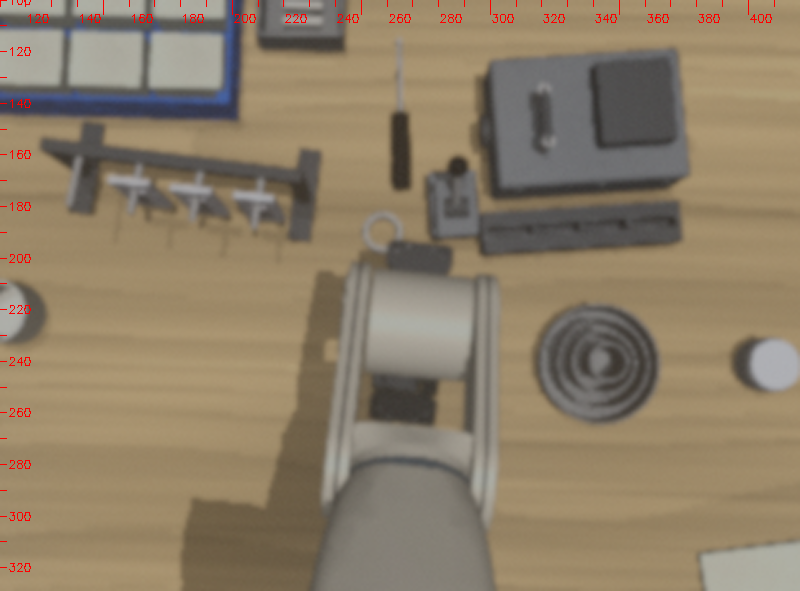

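All four pots are nested concentrically, the three plates hang on their own pegs, the lever is over, and the arm is clear of everything. I'm handing in.

```bash
python3 -c "
from workcell import *
print(close_job())"
```

```text
the job is handed in; nothing more can be done
None
```

The bench is closed down and I handed the job in at about 63 s of robot time; `close_job()` gave no verdict.

- **Lever:** I pushed it over to its stop first, where the force rose to about 12 N. The last pictures show the ball where it should be when fully over.
- **Plates:** Three were in the bed. Each now hangs by its eye on its own peg, and the bed slots are empty.
- **Pots:** b, c and d are nested in a in size order, standing on the table. Each one met resistance at the height where it should seat, and the last pictures show the four rims inside one another.
- **Other things:** The tape, screwdriver, mug, bottle and tin look undisturbed in the camera views, and I did not see any pot knocked aside.

**Disagreement:** The reported TCP height did not match the scene. The real fingertips were about 30 mm higher than the reading, so my first push passed over the lever ball without moving it. I lowered the closed fingers onto a clear spot of table to measure the offset and corrected every later height by it. The pot seating heights agreed with that correction.

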